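# Refit the cleaned filters in the bench dust extractor

### The job

Put the two cleaned filters from the plywood rack back into the dust extractor: slide each one in lying flat, cut corner first, into the slot whose height it fits - the thick filter in the tall lower slot, the thin filter in the narrow slot above it - and push both fully home against the stop, then let go. Leave the other things on the bench where they are.

Things in the scene. Friction and masses are not known exactly. Their poses are not given: they have to be found in the camera images.
- extractor: Compact grey bench dust extractor, fixed, 220 mm wide, 370 mm deep. Origin: on the bench under the middle of its slotted front; x points level into the machine (the way filters slide in), y to the left of one facing the slots, z up. Its front part is a filter housing 102 mm high with two slots, one above the other; the motor hood (240 mm high) begins 140 mm behind the front face.
- tall_mouth (a point): Tall lower slot: middle of its floor line at the front face, 45 mm above the bench; axes as the extractor's. Slot 64 mm wide, 24 mm high, stop 118 mm behind the front face; the mouth flares by about 5 mm over its first 12 mm. A slanted key fills the far left (+x, +y) corner: only a filter with its cut corner leading goes home, else it stands 17 mm too far out.
- narrow_mouth (a point): Narrow upper slot: middle of its floor line at the front face, 75 mm above the bench; axes, width, depth, flare and key as the tall slot's, but 14 mm high. A filter that is home in either slot stands 32 mm out of the front face.
- tall_slot (a point): Where the thick filter's origin lies when it is home: on the floor of the tall lower slot, 43 mm behind the front face. Axes as the extractor's.
- narrow_slot (a point): Where the thin filter's origin lies when it is home: on the floor of the narrow upper slot, 43 mm behind the front face. Axes as the extractor's.
- rack: Plywood filter rack, screwed to the bench, 198 mm wide, 112 mm deep, 49 mm high, with two open-fronted bays side by side. Origin: on the bench under the middle of its open front; x points into the bays, y along the front, z up. In each bay lies one filter, 49 to 61 mm of it sticking out; either filter may be in either bay.
- bay_a (a point): One bay of the rack: middle of its floor line at the open front, 12 mm above the bench; axes as the rack's. Bay 64 mm wide, 102 mm deep, 28 mm high, centre 55 mm to +y of the rack's.
- bay_b (a point): The other bay of the rack: middle of its floor line at the open front, 12 mm above the bench; axes as the rack's. Bay 64 mm wide, 102 mm deep, 28 mm high, centre 55 mm to -y of the rack's.
- thick_filter: Filter with a white frame and paper pleats, a flat plate 150 x 60 mm and 20 mm thick, about 0.13 kg. Origin: centre of its underside; x along its 150 mm length towards the end with the cut corner, y across its 60 mm width, z up. The corner at +x, +y is cut off at 45 degrees (20 x 20 mm). In the rack this cut end sticks out.
- thin_filter: The same but 10 mm thick, about 0.08 kg; origin, axes and cut corner alike. In the rack its cut end lies deep in the bay and its plain end sticks out.
- sander: Random-orbit sander standing on its 125 mm round pad, 136 mm high, its dust and battery end reaching 103 mm from the middle along its x. Origin: centre of its underside. Bystander.
- filler_tin: Closed tin, 76 mm across, 100 mm high. Origin: centre of its underside. Bystander.
- sanding_block: Cork sanding block, 115 x 62 x 24 mm. Origin: centre of its underside. Bystander.
- sash_catch: Small brass window catch, 22 mm high, about 80 x 22 mm (from 31 mm behind to 49 mm before its origin along x). Origin: underside, in the middle of its foot plate. Bystander.
- sash_pulley: Small brass and steel sash pulley lying on its face plate, 75 x 24 mm, 30 mm high. Origin: centre of its underside. Bystander.
- scraper: Flat scraper with a handle, 170 mm long, lying along its x. Origin near its middle, at the underside. Bystander.
- brush: Brush, 200 mm long, lying along its x. Origin near its middle, at the underside. Bystander.
Things that resemble listed ones, but are neither listed nor needed, are in the scene too. What is shaped like the thick_filter but black or turquoise is not meant.

How it is judged:
By the outcome, as a careful person would: the job done as asked, in the order asked, and still so for the second after the job is handed in, with the robot touching nothing.
It also fails if it takes over 72 s, if anything falls off the work surface, if the arm or the gripper's body presses on something with over 40 N, if the wrist force passes 120 N, or if a joint passes its speed limit or range.

### The arm

A 7-joint arm with a two-finger parallel gripper is mounted at the origin on the work surface. World frame = base frame: x ahead of the robot, y to its left, z up, the work surface at z = 0. Lengths are in m, angles in rad, forces in N, time in s.
With the tool pointing down it reaches from about 0.4 to 0.9 m from the base axis. Payload 5.5 kg.
Tool frame: the origin (TCP) lies on the centre line of the jaws, within the pads' length; the fingertips stand 19 mm ahead of it and the grasp point (between the pads) is the TCP (bot.tip_extent is the y of the fingertips in the tool frame, in m); y points along the fingers, x is the direction in which the jaws open and shut, and the axes are right-handed (so a half turn about y gives the same grasp; the last joint's range is limited). The gripper opens to 85 mm and grips with 20 to 120 N. Pads are 22 mm wide; open, the fingers measure 114 mm over their backs; the gripper's body (76 mm by 85 mm) begins 54 mm behind the grasp point. The pads swing forward as they close: fully open they stand 13 mm farther back than shut.
Start: joints at [1.408, 0.501, -0.427, 1.55, 0.221, 1.138, -0.21], TCP at [0.269, -0.592, 0.25] pointing down, gripper open.
Joint ranges: [-2.88, 2.88], [-0.31, 2.03], [-1.54, 1.56], [0.2, 2.42], [-1.41, 4.55], [0.19, 2.02], [-2.57, 2.57]. Speed limits (rad/s): [2.57, 2.57, 3.14, 3.14, 3.14, 3.14, 3.14].

### API

Orientations are given as a unit quaternion [x, y, z, w].
In Python, from station import bot, imaging gives the robot as it stands.
- The arm moves only by the shell command python3 -m handwheel 'ROWS'. ROWS is JSON, a list of rows, each an object of numbers: "dx", "dy", "dz": the shift along the tool's x, y, z in m; "rx", "ry", "rz": the turn, a rotation vector about the tool's x, y, z in degrees; "hand": the gripper's target within -1 to 1 (fully open at 1, half-way at 0, shut at -1). A call has 1 to 8 rows; each row is the pose to reach, as a shift and turn from the pose commanded when the call began, along the tool's axes at that moment; what a row does not reach only later rows make up. A row lasts 1/12 s, in which the tool goes at most 41.7 mm and 7.16 degrees, less where a joint would pass 70% of its speed; a pose out of reach is approached as far as the arm can. A call with a gripper value outside its range is refused whole. The fingers move at their own pace and stop on an object; the grip force is fixed at half the most. Time passes only in rows, so rows that repeat a pose let the fingers close. It gives the time, the measured TCP pose, the force and the opening at its end, in the units of the state.
- bot.get_state(): the state, without advancing time (a new reading comes with each control period).
- imaging.get_image(name): name is "scene" or "top" or "wrist"; returns a dict with "image" (384x512x3 uint8, red, green, blue), "fx", "fy", "cx", "cy" (pixels), "position" and "orientation" of the camera in the world; the wrist camera has in their place "T_tool_cam" (4x4, takes a point from camera to tool coordinates, whose origin is the TCP and whose axes are the tool frame's). Camera axes: x right, y up, looking along -z (the intrinsics and any distortion apply to the point x, -y, -z); pixel columns grow to the right and rows downward; lengths in m; the calibration is good to about 2 mm. A picture is of the moment at which its call begins: read the wrist's pose just before it. There is no depth.
- bot.finish_job(): hands the job in, once; it reports no verdict.
The state is a dict: "time_s": time; "joint_positions": joint angles; "qvel": joint speeds; "effort": joint torques, N m; "position": TCP position; "orientation": TCP orientation; "force": force on the tool from outside, world axes, zero at the start; "ft_torque": the same for the moment, N m; "grip_width": finger opening in m.
Only numpy, scipy, OpenCV 4.12 (cv2) and the standard library are available. Lean on these libraries where they do the work, as an engineer would, in place of code of your own. Each camera call takes 0.05 s, during which the arm holds its last target.

## Working session

There is one attempt and no reset: what is moved stays moved. The work goes in short steps, Python scripts to look and compute and a shell command to move; the robot and the scene stay as the last step left them, time stands still between calls to the robot, and variables do not carry over. Pictures are saved under pics/ and viewed, and the job is handed in when it is done.

```bash
ls; mkdir -p pics; python3 - <<'E'
from station import bot, imaging
import cv2
print(bot.get_state(), bot.tip_extent)
for n in ["scene","top","wrist"]:
    d=imaging.get_image(n)
    print(n,{k:v for k,v in d.items() if k!="image"})
    cv2.imwrite(f"pics/{n}0.png",d["image"][:,:,::-1])
E
```

```text
pics
{'time_s': 0.0, 'joint_positions': array([ 1.4082024 ,  0.50181484, -0.42678331,  1.55146968,  0.22081688,
        1.13829173, -0.21026802]), 'qvel': array([-5.85305888e-05, -7.85044610e-04,  9.31638615e-04, -1.55777076e-03,
       -4.85295215e-05, -2.14777716e-03, -5.07771731e-04]), 'effort': array([ 3.79729245e-04, -5.69519591e+01, -5.81612617e+00, -2.80944496e+01,
        1.07478621e-02,  1.20169792e-02,  1.66921154e-05]), 'position': array([ 0.26815522, -0.59138329,  0.24927112]), 'orientation': array([-0.59399483,  0.38360256, -0.38247362,  0.5947547 ]), 'force': array([ 0.05049503, -0.33291984, -0.76796099]), 'ft_torque': array([-0.00388774, -0.04541035, -0.0111821 ]), 'grip_width': 0.08526692446209502} 0.019
scene {'fx': 350.74154179828497, 'fy': 350.74154179828497, 'cx': 262.74230683700887, 'cy': 194.81920791224758, 'position': array([ 1.19277475, -0.30830597,  0.84582674]), 'orientation': array([0.36072425, 0.16693271, 0.37650331, 0.83681345])}
top {'fx': 418.11063198620116, 'fy': 418.11063198620116, 'cx': 249.56561242368068, 'cy': 193.59510680638928, 'position': array([0.37081466, 0.23430811, 1.38868494]), 'orientation': array([-0.05438565,  0.0521465 ,  0.7076729 , -0.70251122])}
wrist {'fx': 300.69490545224863, 'fy': 300.69490545224863, 'cx': 256.9893086564977, 'cy': 193.09557230363973, 'T_tool_cam': array([[ 9.99999973e-01, -2.26847891e-04, -4.38494010e-05,
        -2.77972107e-04],
       [ 2.87784301e-05,  3.10600477e-01, -9.50540553e-01,
        -1.23894410e-01],
       [ 2.29247765e-04,  9.50540526e-01,  3.10600475e-01,
         7.96402750e-02],
       [ 0.00000000e+00,  0.00000000e+00,  0.00000000e+00,
         1.00000000e+00]])}
```

View pics/scene0.png

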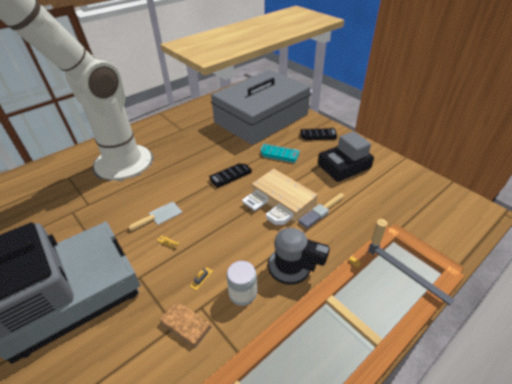

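View pics/top0.png

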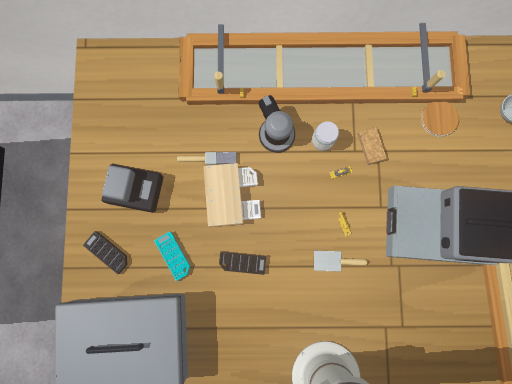

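View pics/wrist0.png

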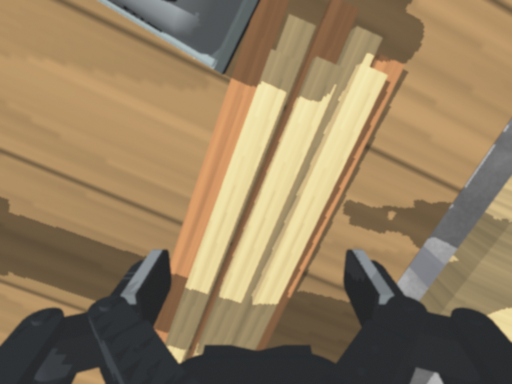

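The scene picture shows the extractor at lower left and the rack at (285,190) with two white filters. In the top picture the rack is at (223,195) with its open front facing right and white ends at (248,177) and (252,210). The extractor is on the right, with its slotted front at about x=388. Look-alikes are the black ones at top px (105,252) and (243,262), and the turquoise one at (172,256). Only the white ones in the rack fit the description, so I'll crop in on them.

```bash
cat > h.py <<'E'
from station import bot, imaging
import cv2, numpy as np
from scipy.spatial.transform import Rotation as R
def campose(d,st=None):
    if "T_tool_cam" in d:
        T=np.eye(4);T[:3,:3]=R.from_quat(st["orientation"]).as_matrix();T[:3,3]=st["position"]
        M=T@d["T_tool_cam"]; return M[:3,:3],M[:3,3]
    return R.from_quat(d["orientation"]).as_matrix(),np.array(d["position"])
def pix2w(d,u,v,z,st=None):
    Rm,p=campose(d,st)
    r=Rm@np.array([(u-d["cx"])/d["fx"],-(v-d["cy"])/d["fy"],-1.])
    return p+r*(z-p[2])/r[2]
def w2pix(d,P,st=None):
    Rm,p=campose(d,st)
    c=Rm.T@(np.array(P)-p)
    return d["cx"]+d["fx"]*c[0]/-c[2], d["cy"]+d["fy"]*c[1]/c[2]
def crop(im,x0,y0,x1,y1,s,fn):
    c=cv2.resize(im[y0:y1,x0:x1,::-1],None,fx=s,fy=s,interpolation=cv2.INTER_CUBIC)
    cv2.imwrite(fn,c)
E
python3 - <<'E'
from h import *
d=imaging.get_image("top")
crop(d["image"],195,150,275,235,7,"pics/rk.png")
crop(d["image"],380,175,470,275,6,"pics/ex.png")
d2=imaging.get_image("scene")
crop(d2["image"],225,160,345,240,6,"pics/rks.png")
E
```

```text
(no output)
```

View pics/rk.png

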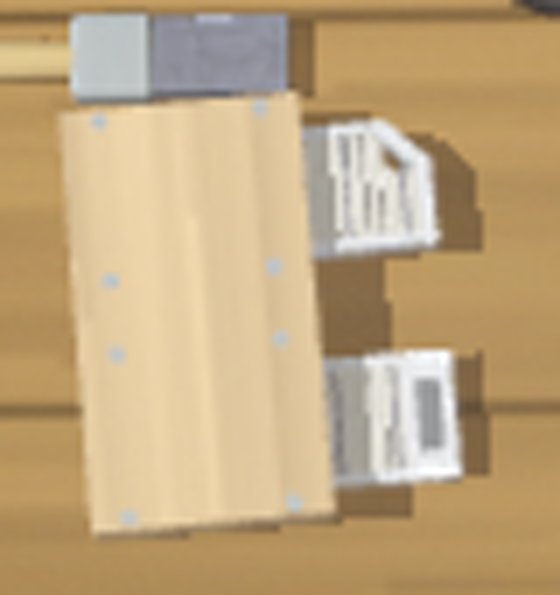

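View pics/ex.png

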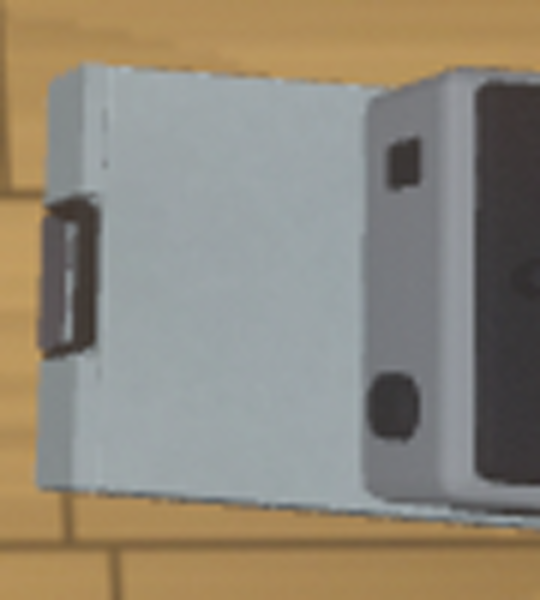

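View pics/rks.png

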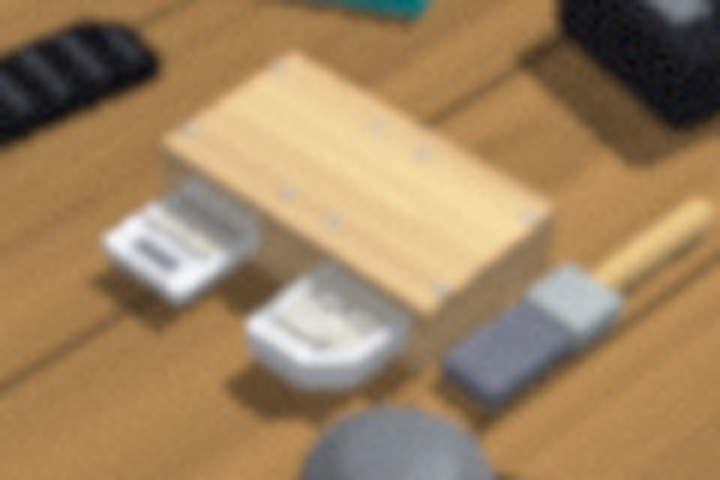

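The crops show that the filter with the cut corner sticking out, at top px (247,176), is the thick one; the plain end at (252,210) is the thin one. Next I'll work out their poses.

```bash
python3 - <<'E'
from h import *
np.set_printoptions(precision=4,suppress=True)
d=imaging.get_image("top")
f=lambda c,o,s,z:[pix2w(d,o[0]+(a-.5*0)/s,o[1]+b/s,z)[:2] for a,b in c]
print("rack",*f([(60,113),(298,92),(335,517),(93,533)],(195,150),7,.049))
print("thick corners",*f([(372,119),(432,158),(437,245)],(195,150),7,.032))
print("thin",*f([(451,350),(462,478)],(195,150),7,.022))
print("ext top front",*f([(85,65),(72,490)],(380,175),6,.102))
print("ext bot front",*f([(48,70),(37,487)],(380,175),6,.0))
print("hood",*f([(480,83),(475,480)],(380,175),6,.24))
print("catch,pulley,scraper,sander,tin,black",[pix2w(d,u,v,.01)[:2] for u,v in[(344,224),(341,172),(314,261),(367,262),(277,135),(325,145),(243,262)]])
s=bot.get_state(); print(R.from_quat(s["orientation"]).as_matrix())
E
```

```text
rack [0.6665 0.3878] [0.6757 0.2764] [0.4764 0.26  ] [0.4699 0.3709]
thick corners [0.6662 0.242 ] [0.6471 0.2138] [0.6054 0.2118]
thin [0.5569 0.2055] [0.4964 0.201 ]
ext top front [ 0.5874 -0.2133] [ 0.3692 -0.1938]
ext bot front [ 0.6019 -0.2278] [ 0.3708 -0.2087]
hood [ 0.5543 -0.3474] [ 0.3725 -0.3302]
catch,pulley,scraper,sander,tin,black [array([ 0.4766, -0.0726]), array([ 0.6514, -0.0697]), array([0.3569, 0.0299]), array([ 0.3525, -0.1422]), array([0.7815, 0.1431]), array([ 0.7452, -0.0192]), array([0.3553, 0.2609])]
[[ 0.4131 -0.0002  0.9107]
 [-0.9107  0.0006  0.4131]
 [-0.0006 -1.      0.0001]]
```

```bash
cat >> h.py <<'E'
def plan(*tg):
    s=bot.get_state();M=R.from_quat(s["orientation"]).as_matrix()
    print("t",round(s["time_s"],2),"pos",s["position"].round(4),"yaw",np.degrees(np.arctan2(M[1,0],M[0,0])).round(2),"F",s["force"].round(1),"w",round(s["grip_width"],4))
    print(" tilt",M[:,1].round(3),"q",s["joint_positions"].round(2))
    for x,y,z,yaw in tg:
        a=np.radians(yaw);X=np.array([np.cos(a),np.sin(a),0]);Y=np.array([0,0,-1.]);T=np.c_[X,Y,np.cross(X,Y)]
        d=M.T@(np.array([x,y,z])-s["position"]);rv=np.degrees(R.from_matrix(M.T@T).as_rotvec())
        print(" d",d.round(4),"r",rv.round(2))
E
python3 - <<'E'
from h import *
plan((.268,-.591,.38,-65.6),(.48,-.05,.38,-5),(.48,-.05,.25,-5))
E
```

```text
t 0.3 pos [ 0.2684 -0.5918  0.2499] yaw -65.6 F [ 0.8 -0.   0.5] w 0.0853
 tilt [-0.     0.001 -1.   ] q [ 1.41  0.5  -0.43  1.55  0.22  1.14 -0.21]
 d [-1.000e-03 -1.301e-01 -1.000e-04] r [-0.   -0.   -0.04]
 d [-0.4061 -0.1298  0.4165] r [-2.00e-02 -6.06e+01 -3.00e-02]
 d [-4.060e-01  2.000e-04  4.165e-01] r [-2.00e-02 -6.06e+01 -3.00e-02]
```

```bash
python3 -m handwheel '[{"dy":-0.13},{"dy":-0.13},{"dy":-0.13},{"dx":-0.406,"dy":-0.13,"dz":0.4165,"ry":-60.6},{"dx":-0.406,"dy":-0.13,"dz":0.4165,"ry":-60.6},{"dx":-0.406,"dy":-0.13,"dz":0.4165,"ry":-60.6},{"dx":-0.406,"dy":-0.13,"dz":0.4165,"ry":-60.6},{"dx":-0.406,"dy":-0.13,"dz":0.4165,"ry":-60.6}]'; python3 -c "
from h import *
plan((.48,-.05,.38,-5),(.48,-.05,.26,-5))"
```

```text
t 0.3 pos [ 0.2684 -0.5918  0.2499] yaw -65.6 F [ 0.8 -0.   0.5] w 0.0853
 tilt [-0.     0.001 -1.   ] q [ 1.41  0.5  -0.43  1.55  0.22  1.14 -0.21]
 d [-0.4061 -0.1298  0.4165] r [-2.00e-02 -6.06e+01 -3.00e-02]
 d [-0.406  -0.0098  0.4165] r [-2.00e-02 -6.06e+01 -3.00e-02]invalid input
```

```bash
python3 -m handwheel '[{"dx":0,"dy":-0.04,"dz":0,"rx":0,"ry":0,"rz":0,"hand":1}]'; python3 -m handwheel --help
```

```text
time_s: 0.38
position: [0.2658, -0.5879, 0.282]
orientation: [-0.591, 0.388, -0.378, 0.597]
force: [-0.7, 0.1, -1.8]
grip_width: 0.0853invalid input: not JSON, or not a number
```

```bash
python3 -m handwheel '[{"dy":-0.04,"hand":1},{"dy":-0.09,"hand":1}]'; python3 -c "
from h import *
plan((.48,-.05,.38,-5),(.48,-.05,.26,-5))"
```

```text
t 0.38 pos [ 0.2658 -0.5879  0.282 ] yaw -65.6 F [-0.7  0.1 -1.8] w 0.0853
 tilt [-0.006  0.014 -1.   ] q [ 1.41  0.48 -0.43  1.51  0.2   1.21 -0.2 ]
 d [-0.4028 -0.0919  0.4173] r [ -0.46 -60.6   -0.79]
 d [-0.401   0.0281  0.4173] r [ -0.46 -60.6   -0.79]invalid input
```

```bash
python3 -m handwheel '[{"dx":0,"dy":-0.04,"dz":0,"rx":0,"ry":0,"rz":0,"hand":1},{"dx":0,"dy":-0.08,"dz":0,"rx":0,"ry":0,"rz":0,"hand":1},{"dx":-0.406,"dy":-0.09,"dz":0.417,"rx":0,"ry":-60.6,"rz":0,"hand":1},{"dx":-0.406,"dy":-0.09,"dz":0.417,"rx":0,"ry":-60.6,"rz":0,"hand":1},{"dx":-0.406,"dy":-0.09,"dz":0.417,"rx":0,"ry":-60.6,"rz":0,"hand":1},{"dx":-0.406,"dy":-0.09,"dz":0.417,"rx":0,"ry":-60.6,"rz":0,"hand":1},{"dx":-0.406,"dy":-0.09,"dz":0.417,"rx":0,"ry":-60.6,"rz":0,"hand":1},{"dx":-0.406,"dy":-0.09,"dz":0.417,"rx":0,"ry":-60.6,"rz":0,"hand":1}]'; python3 -c "
from h import *
plan((.48,-.05,.38,-5),(.48,-.05,.26,-5))"
```

```text
time_s: 1.05
position: [0.3599, -0.3571, 0.3747]
orientation: [0.694, -0.137, 0.137, -0.694]
force: [1.0, 0.5, -0.3]
grip_width: 0.0856
t 1.05 pos [ 0.3599 -0.3571  0.3747] yaw -22.28 F [ 1.   0.5 -0.3] w 0.0856
 tilt [-0.    -0.001 -1.   ] q [ 1.35  0.16 -0.69  1.73  0.1   1.29  0.25]
 d [-0.0053 -0.0055  0.3297] r [  0.04 -17.28  -0.  ]
 d [-0.0053  0.1145  0.3298] r [  0.04 -17.28  -0.  ]
```

```bash
python3 -m handwheel '[{"dx":-0.005,"dy":0,"dz":0.33,"rx":0,"ry":-17.3,"rz":0,"hand":1},{"dx":-0.005,"dy":0,"dz":0.33,"rx":0,"ry":-17.3,"rz":0,"hand":1},{"dx":-0.005,"dy":0,"dz":0.33,"rx":0,"ry":-17.3,"rz":0,"hand":1},{"dx":-0.005,"dy":0,"dz":0.33,"rx":0,"ry":-17.3,"rz":0,"hand":1},{"dx":-0.005,"dy":0,"dz":0.33,"rx":0,"ry":-17.3,"rz":0,"hand":1},{"dx":-0.005,"dy":0.115,"dz":0.33,"rx":0,"ry":-17.3,"rz":0,"hand":1},{"dx":-0.005,"dy":0.115,"dz":0.33,"rx":0,"ry":-17.3,"rz":0,"hand":1},{"dx":-0.005,"dy":0.115,"dz":0.33,"rx":0,"ry":-17.3,"rz":0,"hand":1}]'; python3 -c "
from h import *
plan((.48,-.05,.26,-5))"
```

```text
time_s: 1.72
position: [0.4712, -0.0799, 0.2886]
orientation: [0.707, -0.032, 0.034, -0.706]
force: [0.6, -1.3, -0.5]
grip_width: 0.0852
t 1.72 pos [ 0.4712 -0.0799  0.2886] yaw -5.33 F [ 0.6 -1.3 -0.5] w 0.0852
 tilt [ 0.002 -0.002 -1.   ] q [ 0.95  0.21 -0.95  1.91  0.2   1.11 -0.16]
 d [0.0059 0.0286 0.0307] r [ 0.1  -0.33  0.15]
```

```bash
python3 -m handwheel '[{"dx":0.006,"dy":0.029,"dz":0.031,"rx":0,"ry":0,"rz":0,"hand":1},{"dx":0.006,"dy":0.029,"dz":0.031,"rx":0,"ry":0,"rz":0,"hand":1}]'; python3 - <<'E'
from h import *
plan()
for n in "wrist",:
    d=imaging.get_image(n);crop(d["image"],0,0,512,384,1.5,"pics/w1.png")
E
```

```text
time_s: 1.88
position: [0.4774, -0.0439, 0.2557]
orientation: [-0.705, 0.032, -0.028, 0.708]
force: [-1.1, 1.2, -0.1]
grip_width: 0.0854
t 1.88 pos [ 0.4774 -0.0439  0.2557] yaw -4.81 F [-1.1  1.2 -0.1] w 0.0854
 tilt [-0.005  0.005 -1.   ] q [ 0.86  0.28 -0.95  1.94  0.25  1.05 -0.28]
```

View pics/w1.png

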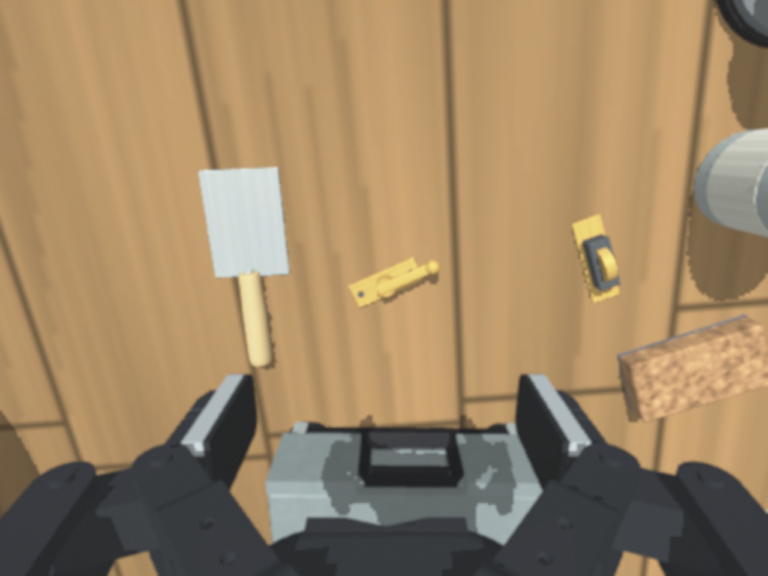

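The wrist picture shows the extractor front at the bottom. Its dark-bordered mouth is at (365–460, 432–485), and the catch, pulley and scraper are behind it. Enlarging that part.

```bash
python3 - <<'E'
from h import *
plan()
d=imaging.get_image("wrist");crop(d["image"],170,270,370,384,4,"pics/w2.png");cv2.imwrite("pics/w2raw.png",d["image"][:,:,::-1])
plan()
E
```

```text
t 1.93 pos [ 0.4779 -0.0466  0.2574] yaw -4.88 F [-0.2 -0.6  0.3] w 0.0852
 tilt [-0.004  0.003 -1.   ] q [ 0.87  0.27 -0.95  1.94  0.25  1.06 -0.27]
t 1.98 pos [ 0.4787 -0.0491  0.2588] yaw -5.07 F [ 0.3 -0.5  1.2] w 0.0852
 tilt [-0.002  0.001 -1.   ] q [ 0.87  0.27 -0.94  1.94  0.25  1.06 -0.27]
```

View pics/w2.png

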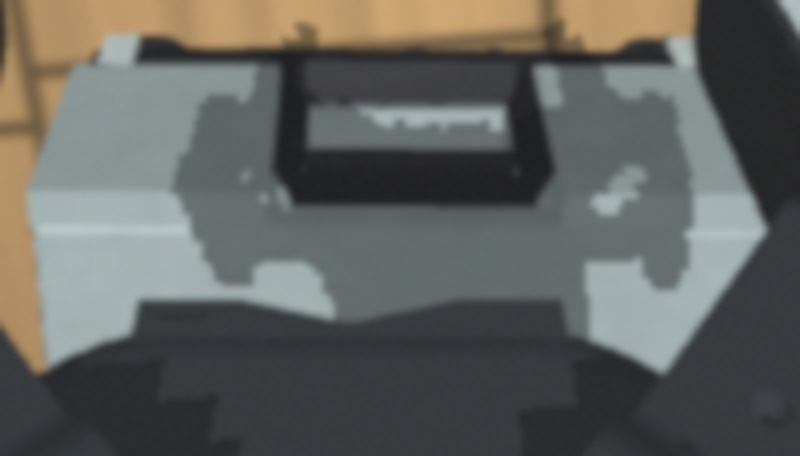

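```bash
python3 - <<'E'
from h import *
np.set_printoptions(precision=4,suppress=True)
s=bot.get_state()
s=dict(position=np.array([.4780,-.0470,.2576]),orientation=R.from_matrix(np.c_[[np.cos(np.radians(-4.9)),np.sin(np.radians(-4.9)),0],[-.004,.003,-1],[-np.sin(np.radians(-4.9)),np.cos(np.radians(-4.9)),0]]).as_quat())
d=imaging.get_image("wrist")
g=lambda a,b,z:pix2w(d,170+a/4,270+b/4,z,s)
for z in(.085,.09,.095,.1,.102):
    A,B=g(30,190,z),g(757,193,z);print(z,A[:2],B[:2],np.linalg.norm(A-B))
for z in(.08,.085,.09,.094,):
    A,B=g(290,204,z),g(537,206,z);print("mouth top",z,A[:2],B[:2],np.linalg.norm(A-B),(A+B)/2)
for z in(.04,.045,):
    A,B=g(300,57,z),g(522,57,z);print("mouth low",z,A[:2],B[:2],np.linalg.norm(A-B),(A+B)/2)
for z in(.0,.005,.01,.015):
    A,B=g(75,65,z),g(695,65,z);print("bot",z,A[:2],B[:2],np.linalg.norm(A-B),(A+B)/2)
E
```

```text
0.085 [ 0.3677 -0.2118] [ 0.5846 -0.2309] 0.217759092089614
0.09 [ 0.3697 -0.2077] [ 0.5829 -0.2264] 0.2140881642831862
0.095 [ 0.3716 -0.2036] [ 0.5812 -0.222 ] 0.21041723647675845
0.1 [ 0.3736 -0.1995] [ 0.5796 -0.2175] 0.20674630867033064
0.102 [ 0.3744 -0.1978] [ 0.5789 -0.2158] 0.2052779375477595
mouth top 0.08 [ 0.4442 -0.2276] [ 0.5194 -0.2346] 0.0755489259691809 [ 0.4818 -0.2311  0.08  ]
mouth top 0.085 [ 0.4449 -0.2233] [ 0.5188 -0.2302] 0.0742964550837236 [ 0.4818 -0.2268  0.085 ]
mouth top 0.09 [ 0.4455 -0.219 ] [ 0.5183 -0.2258] 0.0730439841982663 [ 0.4819 -0.2224  0.09  ]
mouth top 0.094 [ 0.4461 -0.2156] [ 0.5178 -0.2222] 0.07204200748990039 [ 0.4819 -0.2189  0.094 ]
mouth low 0.04 [ 0.448  -0.2033] [ 0.5212 -0.2094] 0.07349057928669817 [ 0.4846 -0.2063  0.04  ]
mouth low 0.045 [ 0.4485 -0.1998] [ 0.5207 -0.2058] 0.07241489602418603 [ 0.4846 -0.2028  0.045 ]
bot 0.0 [ 0.36   -0.2274] [ 0.5891 -0.2464] 0.2298657727057934 [ 0.4746 -0.2369  0.    ]
bot 0.005 [ 0.3617 -0.224 ] [ 0.5878 -0.2428] 0.22685390090174884 [ 0.4747 -0.2334  0.005 ]
bot 0.01 [ 0.3633 -0.2206] [ 0.5864 -0.2391] 0.22384202909770437 [ 0.4749 -0.2299  0.01  ]
bot 0.015 [ 0.365  -0.2172] [ 0.585  -0.2355] 0.22083015729365976 [ 0.475  -0.2263  0.015 ]
```

```bash
python3 - <<'E'
from h import *
np.set_printoptions(precision=4,suppress=True)
d=imaging.get_image("top")
f=lambda a,b,z:pix2w(d,380+a/6,175+b/6,z)[:2]
for z in(.102,):
  print("hood base",f(367,100,z),f(364,490,z))
  print("topL edge",f(85,65,z),f(105,68,z),f(72,490,z),f(100,490,z))
  print("black back edge",f(100,200,z),f(97,353,z))
for z in (.04,.09,.102):print("black front edge",z,f(44,205,z),f(40,355,z))
print("black tab",f(52,200,.09),f(52,200,.102))
crop(d["image"],382,195,412,245,12,"pics/ex2.png")
d=imaging.get_image("scene");crop(d["image"],0,215,150,350,5,"pics/ex3.png")
E
```

```text
hood base [ 0.5679 -0.3581] [ 0.3681 -0.3415]
topL edge [ 0.5874 -0.2133] [ 0.5857 -0.2235] [ 0.3692 -0.1938] [ 0.3691 -0.208 ]
black back edge [ 0.5168 -0.2168] [ 0.4382 -0.2106]
black front edge 0.04 [ 0.5213 -0.2082] [ 0.4406 -0.2015]
black front edge 0.09 [ 0.5158 -0.1918] [ 0.438  -0.1853]
black front edge 0.102 [ 0.5144 -0.1878] [ 0.4374 -0.1815]
black tab [ 0.5183 -0.1961] [ 0.517  -0.1921]
```

View pics/ex2.png

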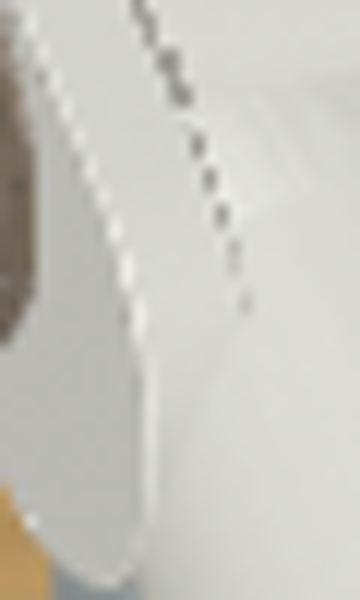

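View pics/ex3.png

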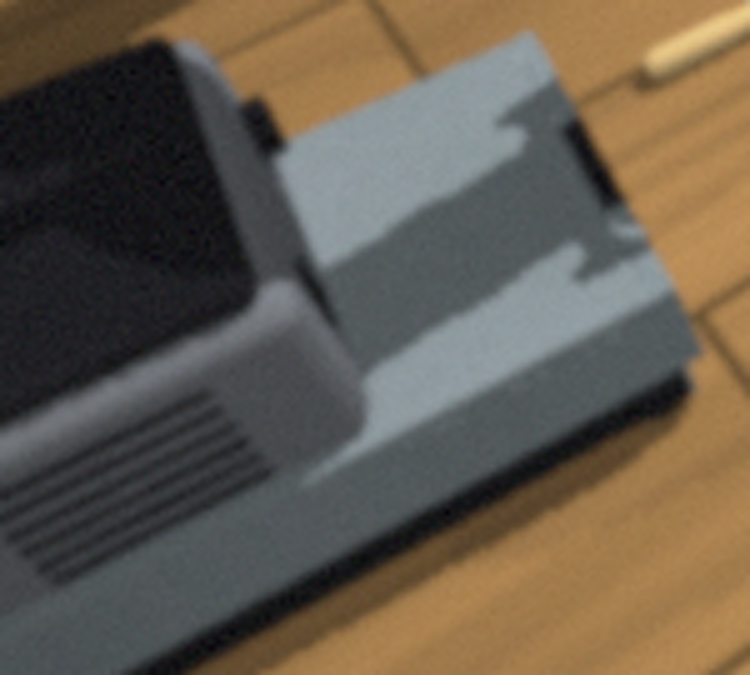

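The mouth centre is at about x=.482 at y=-.206. The two cameras differ by 5 mm, so I'll refine this later. Now moving above the thick filter.

```bash
python3 -c "
from h import *
plan((.632,.249,.26,4.7),(.632,.249,.15,4.7))"
```

```text
t 2.13 pos [ 0.4799 -0.0525  0.2607] yaw -5.45 F [ 0.9  0.8 -0.7] w 0.0855
 tilt [ 0.001 -0.001 -1.   ] q [ 0.87  0.27 -0.94  1.94  0.25  1.06 -0.27]
 d [0.1228 0.0005 0.3146] r [  0.06 -10.15   0.08]
 d [0.1226 0.1105 0.3147] r [  0.06 -10.15   0.08]
```

```bash
python3 -m handwheel '[{"dx":0.123,"dy":0,"dz":0.314,"rx":0,"ry":-10.1,"rz":0,"hand":1},{"dx":0.123,"dy":0,"dz":0.314,"rx":0,"ry":-10.1,"rz":0,"hand":1},{"dx":0.123,"dy":0,"dz":0.314,"rx":0,"ry":-10.1,"rz":0,"hand":1},{"dx":0.123,"dy":0,"dz":0.314,"rx":0,"ry":-10.1,"rz":0,"hand":1},{"dx":0.123,"dy":0,"dz":0.314,"rx":0,"ry":-10.1,"rz":0,"hand":1},{"dx":0.123,"dy":0.06,"dz":0.314,"rx":0,"ry":-10.1,"rz":0,"hand":1},{"dx":0.123,"dy":0.11,"dz":0.314,"rx":0,"ry":-10.1,"rz":0,"hand":1},{"dx":0.123,"dy":0.11,"dz":0.314,"rx":0,"ry":-10.1,"rz":0,"hand":1}]'; python3 -c "
from h import *
plan((.632,.249,.12,4.7))"
```

```text
time_s: 2.8
position: [0.6195, 0.2211, 0.1841]
orientation: [-0.707, -0.03, 0.026, 0.707]
force: [0.2, -0.6, 0.2]
grip_width: 0.0852
t 2.8 pos [0.6195 0.2211 0.1841] yaw 4.57 F [ 0.2 -0.6  0.2] w 0.0852
 tilt [ 0.005  0.    -1.   ] q [ 0.18  0.69 -0.84  1.58  0.56  1.12 -0.72]
 d [0.0144 0.0641 0.0268] r [ 0.01 -0.13  0.29]
```

```bash
python3 -m handwheel '[{"dx":0.014,"dy":0.035,"dz":0.027,"rx":0,"ry":0,"rz":0,"hand":1},{"dx":0.014,"dy":0.064,"dz":0.027,"rx":0,"ry":0,"rz":0,"hand":1},{"dx":0.014,"dy":0.064,"dz":0.027,"rx":0,"ry":0,"rz":0,"hand":1},{"dx":0.014,"dy":0.064,"dz":0.027,"rx":0,"ry":0,"rz":0,"hand":1}]'; python3 - <<'E'
from h import *
plan((.632,.249,.026,4.7))
s=bot.get_state();d=imaging.get_image("wrist");crop(d["image"],0,0,512,384,1.5,"pics/w3.png")
for n,P in dict(thickend=(.6353,.2143,.032),grasp=(.632,.249,.032),thinend=(.5267,.2033,.022)).items(): print(n,np.array(w2pix(d,P,s))*1.5)
E
```

```text
time_s: 3.13
position: [0.6281, 0.2467, 0.1177]
orientation: [0.707, 0.028, -0.03, -0.706]
force: [0.5, -0.2, 0.5]
grip_width: 0.0857
t 3.13 pos [0.6281 0.2467 0.1177] yaw 4.64 F [ 0.5 -0.2  0.5] w 0.0857
 tilt [-0.003 -0.002 -1.   ] q [ 0.1   0.79 -0.79  1.57  0.62  1.05 -0.78]
 d [0.0043 0.0917 0.0021] r [ 0.11 -0.06 -0.15]
thickend [394.71811259 370.49486106]
grasp [394.21259866 307.54100046]
thinend [193.29702374 364.77272142]
```

View pics/w3.png

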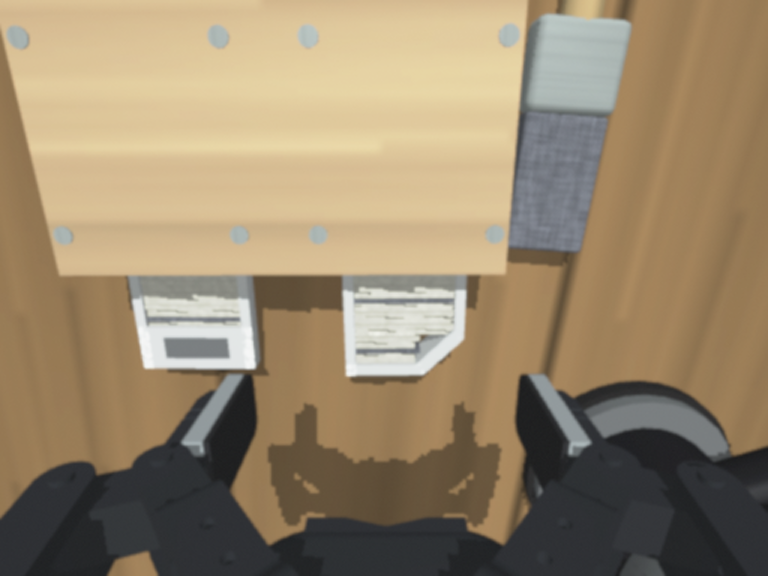

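The wrist picture shows the cut corner on the thick filter at (440,350), with its end line at (346–425,375), so it is the white filter I want. It sits about 5 mm to +x of the top-camera estimate, and I'll trust the wrist camera for this.

```bash
python3 - <<'E'
from h import *
np.set_printoptions(precision=4,suppress=True)
s=bot.get_state();d=imaging.get_image("wrist")
crop(d["image"],80,170,330,260,3.2,"pics/w4.png")
g=lambda a,b,z:pix2w(d,a/1.5,b/1.5,z,s)[:2]
print(s["position"])
print("thick",g(346,376,.032),g(424,375,.032),g(464,334,.032),g(464,276,.032),g(344,276,.032))
print("thin",g(143,368,.022),g(258,368,.022))
print("rackfront",g(60,275,.049),g(505,274,.049))
plan((.634,.249,.026,4.7))
E
```

```text
[0.6294 0.2471 0.1199]
thick [0.6117 0.2083] [0.6526 0.2122] [0.6704 0.2372] [0.6663 0.2678] [0.6078 0.2631]
thin [0.4999 0.1987] [0.5628 0.2038]
rackfront [0.4817 0.2583] [0.681  0.2749]
t 3.23 pos [0.6301 0.2475 0.1213] yaw 4.59 F [-0.1  0.3  0.6] w 0.0854
 tilt [ 0.003  0.    -1.   ] q [ 0.1   0.79 -0.79  1.57  0.62  1.05 -0.78]
 d [0.0037 0.0953 0.0012] r [ 0.   -0.11  0.18]
```

View pics/w4.png

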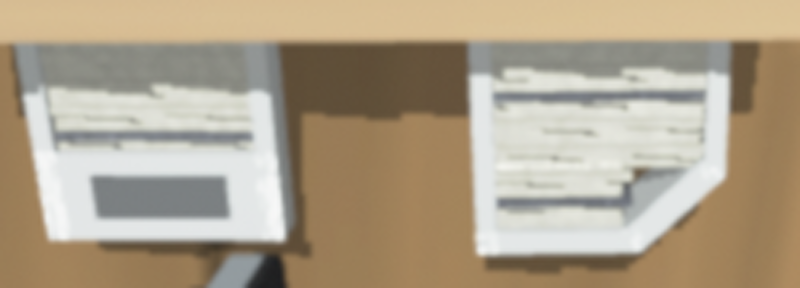

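```bash
python3 -m handwheel '[{"dx":0.0085,"dy":0.04,"dz":-0.002,"rx":0,"ry":0,"rz":0,"hand":1},{"dx":0.0085,"dy":0.075,"dz":-0.002,"rx":0,"ry":0,"rz":0,"hand":1},{"dx":0.0085,"dy":0.095,"dz":-0.002,"rx":0,"ry":0,"rz":0,"hand":1},{"dx":0.0085,"dy":0.095,"dz":-0.002,"rx":0,"ry":0,"rz":0,"hand":1},{"dx":0.0085,"dy":0.095,"dz":-0.002,"rx":0,"ry":0,"rz":0,"hand":1}]'; python3 - <<'E'
from h import *
plan((.639,.246,.026,4.7))
s=bot.get_state();d=imaging.get_image("wrist");crop(d["image"],0,0,512,384,1.5,"pics/w5.png")
E
```

```text
time_s: 3.65
position: [0.638, 0.2467, 0.0257]
orientation: [-0.707, -0.029, 0.028, 0.707]
force: [-0.6, -0.0, 0.0]
grip_width: 0.0854
t 3.65 pos [0.638  0.2467 0.0257] yaw 4.64 F [-0.6 -0.   0. ] w 0.0854
 tilt [ 0.002  0.    -1.   ] q [ 0.06  0.91 -0.71  1.57  0.71  0.92 -0.82]
 d [ 0.0009 -0.0003 -0.0007] r [ 0.   -0.06  0.09]
```

View pics/w5.png

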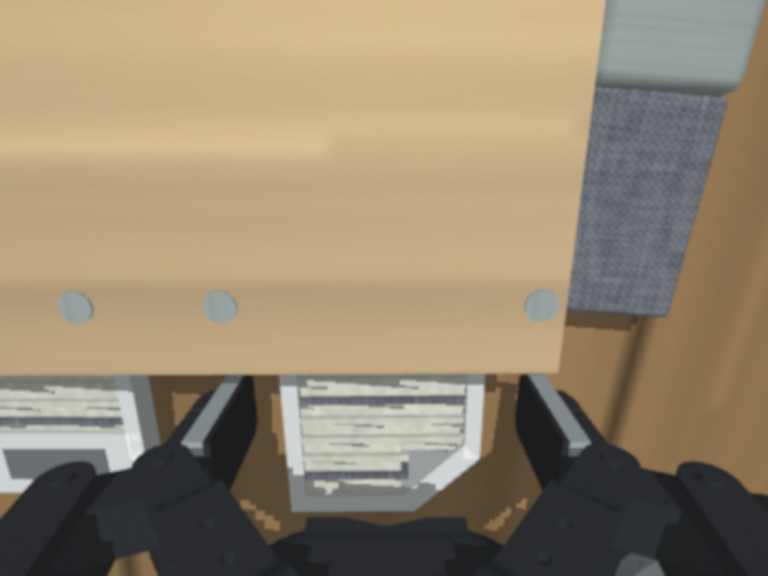

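The filter is centred between the jaws: its edges are at 283 and 484, and the jaw centre is at 385. Closing.

```bash
python3 -m handwheel '[{"dx":0,"dy":0,"dz":0,"rx":0,"ry":0,"rz":0,"hand":-1},{"dx":0,"dy":0,"dz":0,"rx":0,"ry":0,"rz":0,"hand":-1},{"dx":0,"dy":0,"dz":0,"rx":0,"ry":0,"rz":0,"hand":-1},{"dx":0,"dy":0,"dz":0,"rx":0,"ry":0,"rz":0,"hand":-1},{"dx":0,"dy":0,"dz":0,"rx":0,"ry":0,"rz":0,"hand":-1}]'; python3 - <<'E'
from h import *
plan()
s=bot.get_state();d=imaging.get_image("wrist");crop(d["image"],0,0,512,384,1.5,"pics/w6.png")
E
```

```text
time_s: 4.12
position: [0.6384, 0.2485, 0.0272]
orientation: [-0.706, -0.031, 0.028, 0.707]
force: [-1.5, -3.1, 8.7]
grip_width: 0.0589
t 4.12 pos [0.6384 0.2485 0.0272] yaw 4.75 F [-1.5 -3.1  8.7] w 0.0589
 tilt [ 0.004  0.001 -1.   ] q [ 0.06  0.91 -0.71  1.57  0.71  0.92 -0.82]
```

View pics/w6.png

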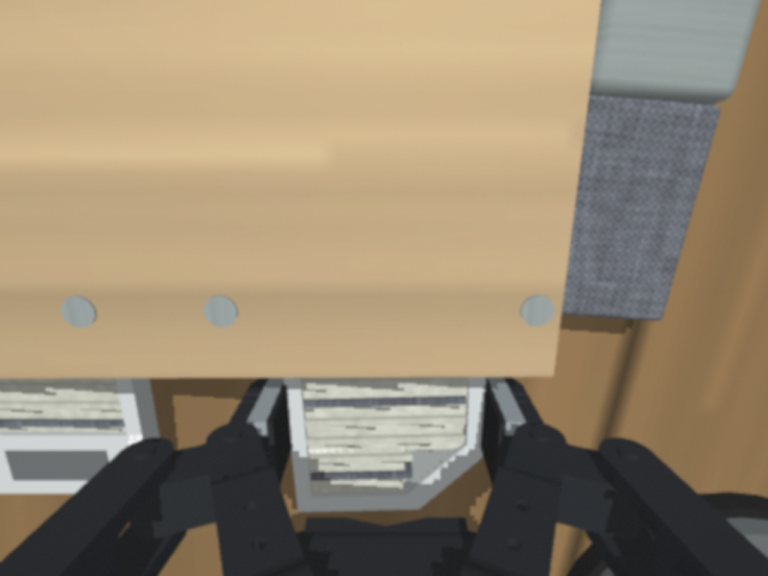

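```bash
python3 -m handwheel '[{"dx":0,"dy":-0.003,"dz":-0.01,"rx":0,"ry":0,"rz":0,"hand":-1},{"dx":0,"dy":-0.003,"dz":-0.03,"rx":0,"ry":0,"rz":0,"hand":-1},{"dx":0,"dy":-0.003,"dz":-0.05,"rx":0,"ry":0,"rz":0,"hand":-1},{"dx":0,"dy":-0.003,"dz":-0.07,"rx":0,"ry":0,"rz":0,"hand":-1},{"dx":0,"dy":-0.003,"dz":-0.09,"rx":0,"ry":0,"rz":0,"hand":-1},{"dx":0,"dy":-0.003,"dz":-0.11,"rx":0,"ry":0,"rz":0,"hand":-1},{"dx":0,"dy":-0.003,"dz":-0.12,"rx":0,"ry":0,"rz":0,"hand":-1},{"dx":0,"dy":-0.003,"dz":-0.12,"rx":0,"ry":0,"rz":0,"hand":-1}]'; python3 - <<'E'
from h import *
plan((.557,.043,.07,-5),(.557,.043,.021,-5))
d=imaging.get_image("wrist");crop(d["image"],0,0,512,384,1.5,"pics/w7.png")
E
```

```text
time_s: 4.83
position: [0.6476, 0.1232, 0.0268]
orientation: [0.708, 0.028, -0.028, -0.705]
force: [0.7, -1.3, -2.3]
grip_width: 0.0589
t 4.83 pos [0.6476 0.1232 0.0268] yaw 4.47 F [ 0.7 -1.3 -2.3] w 0.0589
 tilt [ 0.    -0.003 -1.   ] q [ 0.26  0.88 -0.71  1.64  0.71  0.9  -0.66]
 d [-0.0966 -0.043  -0.0731] r [0.18 9.47 0.02]
 d [-0.0966  0.006  -0.0729] r [0.18 9.47 0.02]
```

View pics/w7.png

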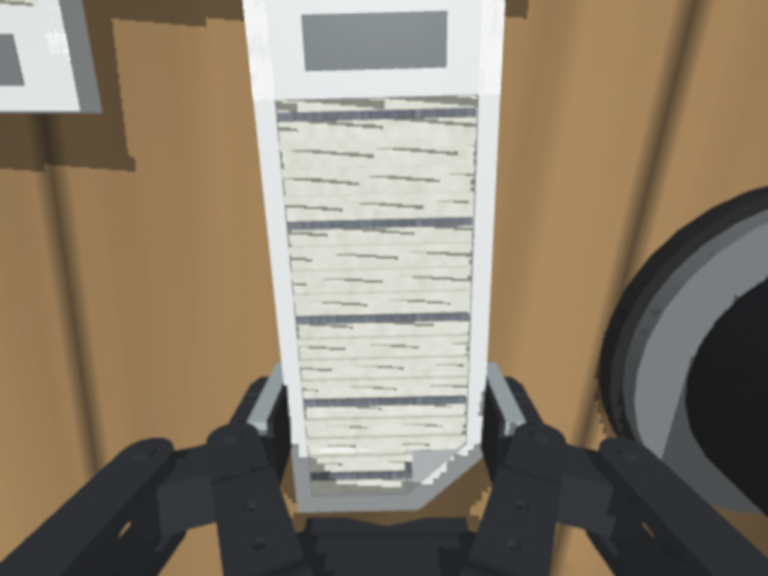

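The filter is out and held level, with its plain end at the top of the frame. Now setting it down on the free patch.

```bash
python3 -m handwheel '[{"dx":-0.01,"dy":-0.02,"dz":-0.02,"rx":0,"ry":2,"rz":0,"hand":-1},{"dx":-0.04,"dy":-0.02,"dz":-0.04,"rx":0,"ry":6,"rz":0,"hand":-1},{"dx":-0.07,"dy":-0.02,"dz":-0.06,"rx":0,"ry":9.5,"rz":0,"hand":-1},{"dx":-0.097,"dy":-0.015,"dz":-0.073,"rx":0,"ry":9.5,"rz":0,"hand":-1},{"dx":-0.097,"dy":0,"dz":-0.073,"rx":0,"ry":9.5,"rz":0,"hand":-1},{"dx":-0.097,"dy":0.006,"dz":-0.073,"rx":0,"ry":9.5,"rz":0,"hand":-1},{"dx":-0.097,"dy":0.006,"dz":-0.073,"rx":0,"ry":9.5,"rz":0,"hand":-1}]'; python3 - <<'E'
from h import *
plan((.557,.043,.021,-5))
E
```

```text
time_s: 5.47
position: [0.5557, 0.0493, 0.0201]
orientation: [-0.706, 0.029, -0.028, 0.707]
force: [0.1, 0.1, -1.1]
grip_width: 0.0589
t 5.47 pos [0.5557 0.0493 0.0201] yaw -4.61 F [ 0.1  0.1 -1.1] w 0.0589
 tilt [-0.001  0.001 -1.   ] q [ 0.39  0.75 -0.68  1.91  0.7   0.73 -0.79]
 d [ 0.0018 -0.0009 -0.0062] r [-0.07  0.39 -0.06]
```

```bash
python3 -m handwheel '[{"dx":0,"dy":0.003,"dz":0,"rx":0,"ry":0,"rz":0,"hand":-1},{"dx":0,"dy":0.003,"dz":0,"rx":0,"ry":0,"rz":0,"hand":-1}]'
```

```text
time_s: 5.63
position: [0.5572, 0.0495, 0.018]
orientation: [-0.706, 0.028, -0.029, 0.707]
force: [0.1, 0.0, -0.2]
grip_width: 0.0588
```

```bash
python3 -m handwheel '[{"dx":0,"dy":0,"dz":0,"rx":0,"ry":0,"rz":0,"hand":1},{"dx":0,"dy":0,"dz":0,"rx":0,"ry":0,"rz":0,"hand":1},{"dx":0,"dy":0,"dz":0,"rx":0,"ry":0,"rz":0,"hand":1},{"dx":0,"dy":-0.03,"dz":0,"rx":0,"ry":0,"rz":0,"hand":1},{"dx":0,"dy":-0.06,"dz":0,"rx":0,"ry":0,"rz":0,"hand":1},{"dx":0,"dy":-0.07,"dz":0.035,"rx":0,"ry":0,"rz":0,"hand":1},{"dx":0,"dy":-0.07,"dz":0.07,"rx":0,"ry":0,"rz":0,"hand":1},{"dx":0,"dy":-0.07,"dz":0.07,"rx":0,"ry":0,"rz":0,"hand":1}]'
python3 - <<'E'
from h import *
plan()
d=imaging.get_image("wrist");crop(d["image"],0,0,512,384,1.5,"pics/w8.png")
plan()
E
```

```text
time_s: 6.3
position: [0.5629, 0.1266, 0.0909]
orientation: [-0.704, 0.025, -0.028, 0.709]
force: [-0.4, 0.7, 0.1]
grip_width: 0.0855
t 6.3 pos [0.5629 0.1266 0.0909] yaw -4.3 F [-0.4  0.7  0.1] w 0.0855
 tilt [ 0.006  0.008 -1.   ] q [ 0.32  0.68 -0.77  1.85  0.61  0.86 -0.83]
t 6.35 pos [0.5623 0.123  0.0897] yaw -4.36 F [-0.1 -0.5  0.3] w 0.0852
 tilt [ 0.003  0.004 -1.   ] q [ 0.32  0.68 -0.77  1.85  0.61  0.86 -0.83]
```

View pics/w8.png

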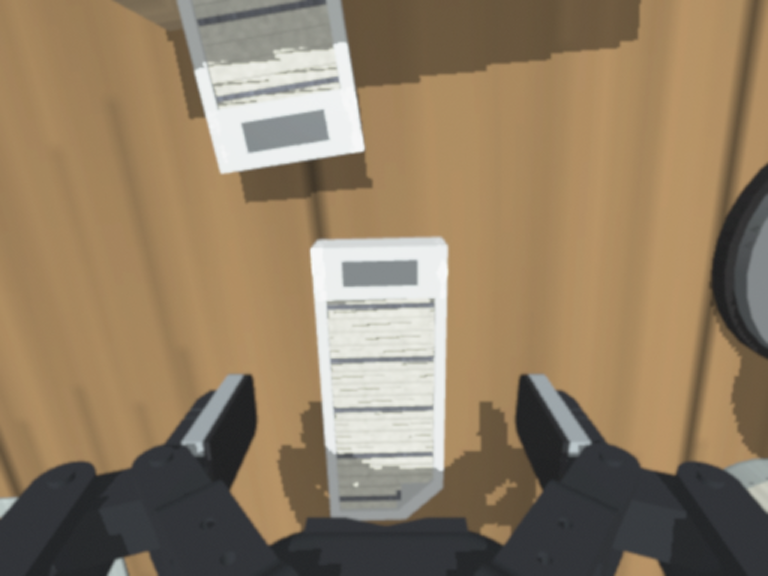

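The thick filter lies flat. Its plain end is at (313–446, 240) and its cut corner is at (425,500).

```bash
python3 - <<'E'
from h import *
np.set_printoptions(precision=4,suppress=True)
s=bot.get_state();d=imaging.get_image("wrist");print(s["position"])
g=lambda a,b,z:pix2w(d,a/1.5,b/1.5,z,s)[:2]
# picture w8 pose
s["position"]=np.array([.5629,.1266,.0909]);M=np.c_[[np.cos(np.radians(-4.3)),np.sin(np.radians(-4.3)),0.006],[.006,.008,-1],[.075,.997,.008]]
s["orientation"]=R.from_matrix(M).as_quat()
A,B,C,D=g(312,242,.02),g(447,240,.02),g(332,519,.02),g(402,519,.02)
print(A,B,C,D,np.linalg.norm(A-B),np.linalg.norm(A-C),(A+B)/2)
print("yaw", np.degrees(np.arctan2(*(B-A)[::-1])),np.degrees(np.arctan2(*(A-C)[::-1]))-90)
plan((.567,.14,.09,-4.6))
E
```

```text
[0.5623 0.123  0.0897]
[0.5339 0.1677] [0.5931 0.1641] [0.5259 0.0156] [0.5637 0.0126] 0.05933986068050405 0.152294237721711 [0.5635 0.1659]
yaw -3.4798318816538436 -3.0341104534958703
t 6.4 pos [0.5619 0.1199 0.0887] yaw -4.5 F [ 0.2 -0.3 -0.3] w 0.0855
 tilt [ 0.001  0.001 -1.   ] q [ 0.32  0.68 -0.77  1.85  0.61  0.86 -0.83]
 d [ 0.0035 -0.0013  0.0205] r [-0.08  0.1   0.07]
```

```bash
python3 -m handwheel '[{"dx":-0.001,"dy":0,"dz":0.03,"rx":0,"ry":-0.5,"rz":0,"hand":1},{"dx":-0.001,"dy":0.03,"dz":0.03,"rx":0,"ry":-0.5,"rz":0,"hand":1},{"dx":-0.001,"dy":0.06,"dz":0.03,"rx":0,"ry":-0.5,"rz":0,"hand":1},{"dx":-0.001,"dy":0.069,"dz":0.03,"rx":0,"ry":-0.5,"rz":0,"hand":1},{"dx":-0.001,"dy":0.069,"dz":0.03,"rx":0,"ry":-0.5,"rz":0,"hand":1},{"dx":-0.001,"dy":0.069,"dz":0.03,"rx":0,"ry":-0.5,"rz":0,"hand":1}]'
python3 - <<'E'
from h import *
d=imaging.get_image("wrist");crop(d["image"],0,0,512,384,1.5,"pics/w9.png")
plan()
E
```

```text
time_s: 6.9
position: [0.5631, 0.1463, 0.0187]
orientation: [0.707, -0.027, 0.026, -0.706]
force: [0.6, 0.5, 0.1]
grip_width: 0.0852
t 6.95 pos [0.564  0.1469 0.0197] yaw -4.29 F [0.  0.1 0.4] w 0.0853
 tilt [ 0.001  0.    -1.   ] q [ 0.21  0.79 -0.69  1.85  0.7   0.77 -0.93]
```

View pics/w9.png

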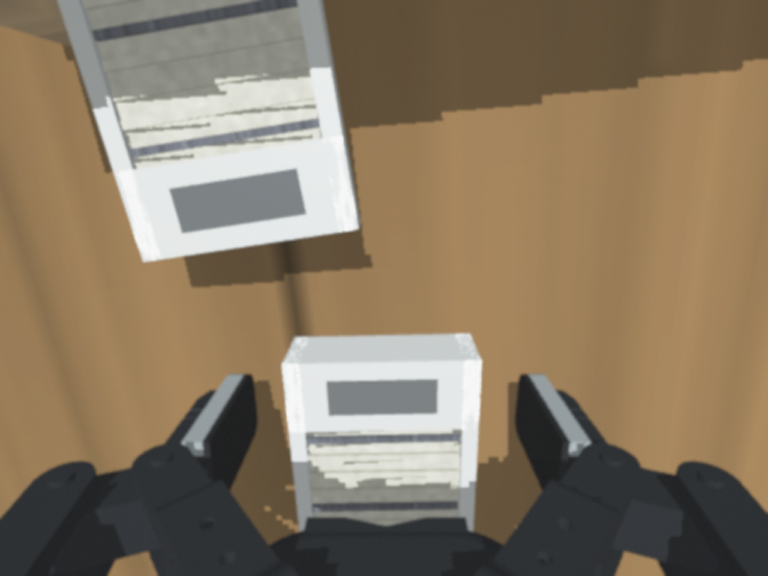

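```bash
python3 - <<'E'
from h import *
s=bot.get_state();d=imaging.get_image("wrist")
print(pix2w(d,383/1.5,360/1.5,.02,s), pix2w(d,290/1.5,360/1.5,.02,s),pix2w(d,480/1.5,358/1.5,.02,s),pix2w(d,300/1.5,337/1.5,.0,s),s["position"])
print(np.array(w2pix(d,s["position"],s))*1.5)
E
```

```text
[0.56449091 0.16384169 0.02      ] [0.5363321  0.16593844 0.02      ] [0.5938604  0.16232828 0.02      ] [0.53558053 0.16467655 0.        ] [0.56397259 0.14685163 0.01966871]
[385.46886465 408.03054605]
```

```bash
python3 -m handwheel '[{"dx":0,"dy":0,"dz":0.003,"rx":0,"ry":0,"rz":0,"hand":0.5},{"dx":0,"dy":0,"dz":0.003,"rx":0,"ry":0,"rz":0,"hand":-1},{"dx":0,"dy":0,"dz":0.003,"rx":0,"ry":0,"rz":0,"hand":-1},{"dx":0,"dy":0,"dz":0.003,"rx":0,"ry":0,"rz":0,"hand":-1},{"dx":0,"dy":0,"dz":0.003,"rx":0,"ry":0,"rz":0,"hand":-1},{"dx":0,"dy":0,"dz":0.003,"rx":0,"ry":0,"rz":0,"hand":-1}]'
python3 - <<'E'
from h import *
d=imaging.get_image("wrist");crop(d["image"],0,0,512,384,1.5,"pics/w10.png")
plan()
E
```

```text
time_s: 7.5
position: [0.5646, 0.1509, 0.0206]
orientation: [-0.706, 0.025, -0.027, 0.707]
force: [-0.6, 0.6, 5.9]
grip_width: 0.0585
t 7.55 pos [0.5647 0.1509 0.0206] yaw -4.22 F [-0.4 -0.2  6. ] w 0.0585
 tilt [ 0.003  0.001 -1.   ] q [ 0.21  0.79 -0.69  1.84  0.7   0.77 -0.94]
```

View pics/w10.png

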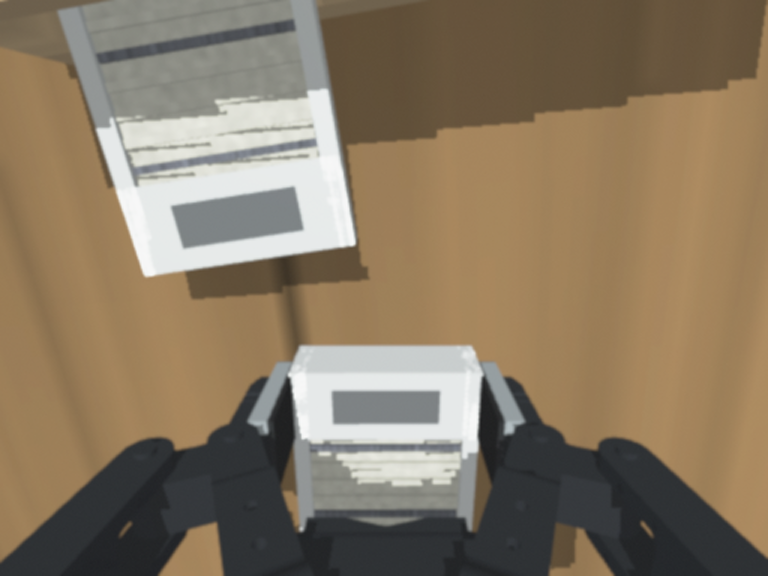

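```bash
python3 - <<'E'
from h import *
plan((.564,.151,.07,-5),(.498,-.045,.07,-5))
E
```

```text
t 7.55 pos [0.5647 0.1509 0.0206] yaw -4.22 F [-0.4 -0.2  6. ] w 0.0585
 tilt [ 0.003  0.001 -1.   ] q [ 0.21  0.79 -0.69  1.84  0.7   0.77 -0.94]
 d [-0.0006 -0.0494  0.0001] r [-0.05  0.78  0.15]
 d [-0.0519 -0.0497 -0.2003] r [-0.05  0.78  0.15]
```

```bash
python3 -m handwheel '[{"dx":0,"dy":-0.03,"dz":0,"rx":0,"ry":0,"rz":0,"hand":-1},{"dx":0,"dy":-0.05,"dz":-0.01,"rx":0,"ry":0.8,"rz":0,"hand":-1},{"dx":-0.01,"dy":-0.05,"dz":-0.04,"rx":0,"ry":0.8,"rz":0,"hand":-1},{"dx":-0.02,"dy":-0.05,"dz":-0.08,"rx":0,"ry":0.8,"rz":0,"hand":-1},{"dx":-0.03,"dy":-0.05,"dz":-0.12,"rx":0,"ry":0.8,"rz":0,"hand":-1},{"dx":-0.042,"dy":-0.05,"dz":-0.16,"rx":0,"ry":0.8,"rz":0,"hand":-1},{"dx":-0.052,"dy":-0.05,"dz":-0.19,"rx":0,"ry":0.8,"rz":0,"hand":-1},{"dx":-0.052,"dy":-0.05,"dz":-0.20,"rx":0,"ry":0.8,"rz":0,"hand":-1}]';python3 -m handwheel '[{"dx":0,"dy":0,"dz":0,"rx":0,"ry":0,"rz":0,"hand":-1},{"dx":0,"dy":0,"dz":0,"rx":0,"ry":0,"rz":0,"hand":-1}]'
python3 - <<'E'
from h import *
plan((.4973,-.0535,.0676,-5))
for n in("wrist","scene","top"):
  d=imaging.get_image(n);
  if n=="scene": crop(d["image"],60,190,240,320,4.4,"pics/s11.png")
  elif n=="top": crop(d["image"],290,150,450,270,5,"pics/t11.png")
  else: crop(d["image"],0,0,512,384,1.5,"pics/w11.png")
plan()
E
```

```text
time_s: 8.22
position: [0.4935, -0.0519, 0.0684]
orientation: [0.708, -0.035, 0.032, -0.705]
force: [-1.1, -0.7, -2.4]
grip_width: 0.0582
time_s: 8.38
position: [0.4976, -0.0456, 0.0694]
orientation: [-0.706, 0.031, -0.032, 0.707]
force: [1.2, 0.4, -1.7]
grip_width: 0.0584
t 8.38 pos [ 0.4976 -0.0456  0.0694] yaw -5.13 F [ 1.2  0.4 -1.7] w 0.0584
 tilt [ 0.002  0.    -1.   ] q [ 0.65  0.61 -0.76  2.04  0.63  0.74 -0.59]
 d [ 0.0004  0.0018 -0.0079] r [-0.02 -0.13  0.09]
t 8.53 pos [ 0.4978 -0.0432  0.0693] yaw -4.87 F [ 0.2  0.9 -0.7] w 0.0584
 tilt [ 0.001  0.001 -1.   ] q [ 0.65  0.61 -0.76  2.04  0.63  0.74 -0.59]
```

View pics/s11.png

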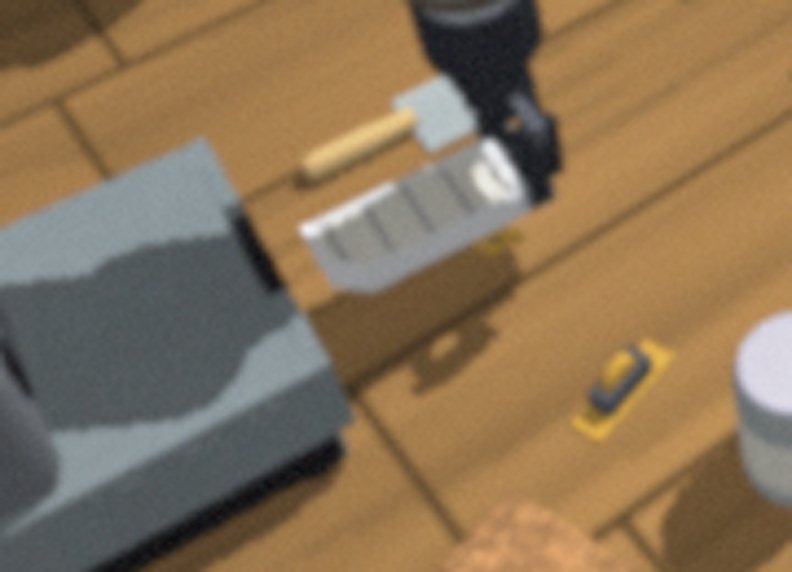

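View pics/t11.png

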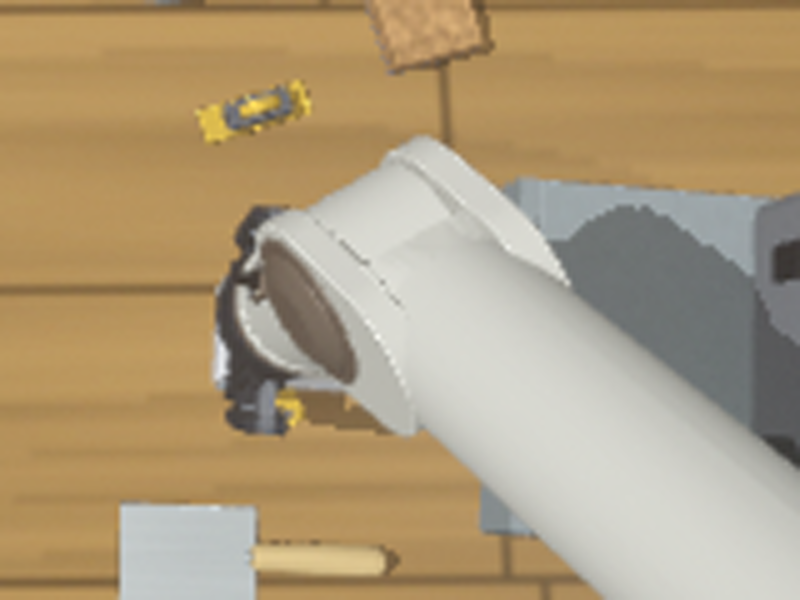

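View pics/w11.png

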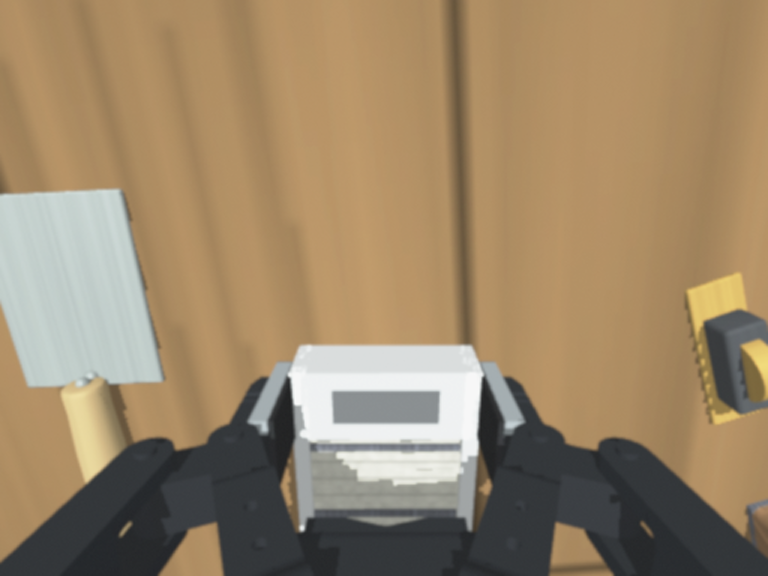

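The scene view shows the filter level in front of the mouth, with its cut corner leading on the extractor's left side, as it should be. I'll check that the arm clears the hood before going in.

```bash
python3 - <<'E'
from h import *
plan((.4973,-.0535,.0676,-5))
d=imaging.get_image("scene");crop(d["image"],0,0,300,384,2,"pics/s12.png")
for P in [(.4851,-.194,.068),(.5150,-.1925,.068)]: pass
print("mouth",np.array(w2pix(d,(.484,-.206,.045))),"front of filter", w2pix(d,(.4973-.012,-.05-.1365,.068)))
E
```

```text
t 8.53 pos [ 0.4978 -0.0432  0.0693] yaw -4.87 F [ 0.2  0.9 -0.7] w 0.0584
 tilt [ 0.001  0.001 -1.   ] q [ 0.65  0.61 -0.76  2.04  0.63  0.74 -0.59]
 d [ 0.0004  0.0017 -0.0103] r [-0.08  0.13  0.07]
mouth [125.84262158 257.42079685] front of filter (np.float64(130.32825729849833), np.float64(248.9256172693028))
```

View pics/s12.png

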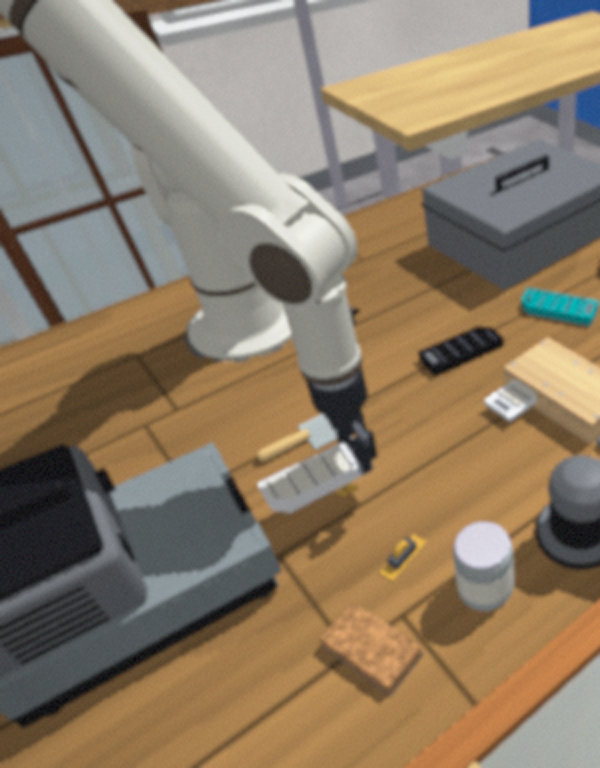

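```bash
python3 -m handwheel '[{"dx":0,"dy":0.002,"dz":-0.01,"rx":0,"ry":0,"rz":0,"hand":-1},{"dx":0,"dy":0.002,"dz":-0.02,"rx":0,"ry":0,"rz":0,"hand":-1},{"dx":0,"dy":0.002,"dz":-0.028,"rx":0,"ry":0,"rz":0,"hand":-1},{"dx":0,"dy":0.002,"dz":-0.036,"rx":0,"ry":0,"rz":0,"hand":-1},{"dx":0,"dy":0.002,"dz":-0.042,"rx":0,"ry":0,"rz":0,"hand":-1},{"dx":0,"dy":0.002,"dz":-0.042,"rx":0,"ry":0,"rz":0,"hand":-1}]'
python3 - <<'E'
from h import *
plan((.4973-.0035,-.0935,.0676,-5))
d=imaging.get_image("scene"); crop(d["image"],60,190,240,320,4.4,"pics/s13.png")
E
```

```text
time_s: 9.08
position: [0.4929, -0.0896, 0.0666]
orientation: [0.707, -0.032, 0.032, -0.706]
force: [-0.4, -0.2, -0.8]
grip_width: 0.0586
t 9.08 pos [ 0.4929 -0.0896  0.0666] yaw -5.21 F [-0.4 -0.2 -0.8] w 0.0586
 tilt [-0.    -0.001 -1.   ] q [ 0.74  0.61 -0.76  2.04  0.63  0.74 -0.51]
 d [ 0.0012 -0.001  -0.0038] r [ 0.06 -0.21 -0.02]
```

View pics/s13.png

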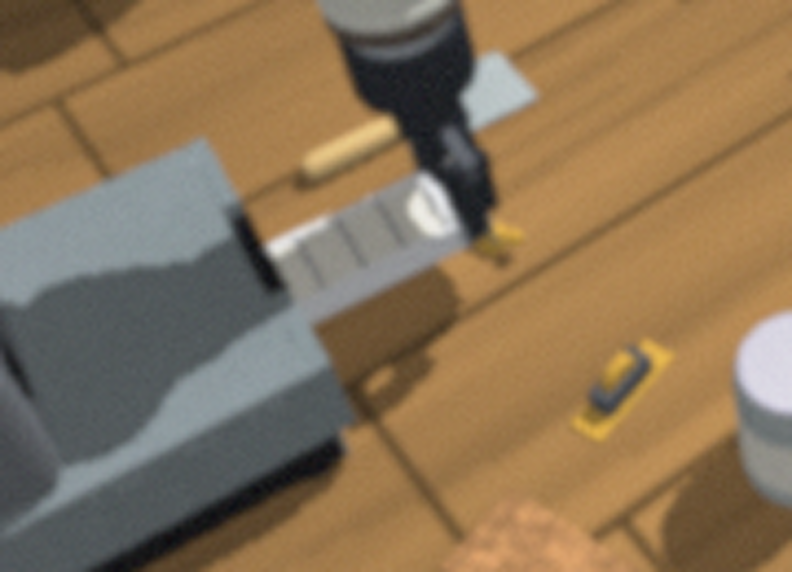

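The filter is entering the lower slot without force. Continuing.

```bash
python3 -m handwheel '[{"dx":0.001,"dy":0,"dz":-0.01,"rx":0,"ry":0,"rz":0,"hand":-1},{"dx":0.001,"dy":0,"dz":-0.02,"rx":0,"ry":0,"rz":0,"hand":-1},{"dx":0.001,"dy":0,"dz":-0.03,"rx":0,"ry":0,"rz":0,"hand":-1},{"dx":0.001,"dy":0,"dz":-0.04,"rx":0,"ry":0,"rz":0,"hand":-1},{"dx":0.001,"dy":0,"dz":-0.04,"rx":0,"ry":0,"rz":0,"hand":-1}]'
python3 - <<'E'
from h import *
plan((.4973-.0075,-.1335,.0676,-5))
E
```

```text
time_s: 9.55
position: [0.4903, -0.1307, 0.0666]
orientation: [0.707, -0.033, 0.032, -0.706]
force: [0.2, -0.6, -1.9]
grip_width: 0.0585
t 9.55 pos [ 0.4903 -0.1307  0.0666] yaw -5.25 F [ 0.2 -0.6 -1.9] w 0.0585
 tilt [-0.001 -0.002 -1.   ] q [ 0.81  0.62 -0.75  2.02  0.63  0.74 -0.43]
 d [-0.0002 -0.001  -0.0028] r [ 0.1  -0.25 -0.03]
```

```bash
python3 -m handwheel '[{"dx":0,"dy":0,"dz":-0.01,"rx":0,"ry":0,"rz":0,"hand":-1},{"dx":0,"dy":0,"dz":-0.02,"rx":0,"ry":0,"rz":0,"hand":-1},{"dx":0,"dy":0,"dz":-0.03,"rx":0,"ry":0,"rz":0,"hand":-1},{"dx":0,"dy":0,"dz":-0.04,"rx":0,"ry":0,"rz":0,"hand":-1},{"dx":0,"dy":0,"dz":-0.045,"rx":0,"ry":0,"rz":0,"hand":-1},{"dx":0,"dy":0,"dz":-0.045,"rx":0,"ry":0,"rz":0,"hand":-1}]'
python3 - <<'E'
from h import *
plan((.4973-.0075,-.1335,.0676,-5))
E
```

```text
time_s: 10.05
position: [0.4865, -0.1741, 0.0667]
orientation: [0.707, -0.032, 0.032, -0.706]
force: [0.6, -0.1, -1.5]
grip_width: 0.0583
t 10.05 pos [ 0.4865 -0.1741  0.0667] yaw -5.19 F [ 0.6 -0.1 -1.5] w 0.0583
 tilt [-0.    -0.001 -1.   ] q [ 0.89  0.63 -0.75  2.    0.63  0.75 -0.33]
 d [-0.0004 -0.0009  0.0407] r [ 0.04 -0.19 -0.01]
```

```bash
python3 -m handwheel '[{"dx":0,"dy":0,"dz":-0.005,"rx":0,"ry":0,"rz":0,"hand":-1},{"dx":0,"dy":0,"dz":-0.01,"rx":0,"ry":0,"rz":0,"hand":-1},{"dx":0,"dy":0,"dz":-0.013,"rx":0,"ry":0,"rz":0,"hand":-1},{"dx":0,"dy":0,"dz":-0.013,"rx":0,"ry":0,"rz":0,"hand":-1}]'
```

```text
time_s: 10.38
position: [0.4855, -0.1858, 0.0668]
orientation: [0.707, -0.031, 0.031, -0.706]
force: [-0.1, -0.5, -1.9]
grip_width: 0.0587
```

```bash
python3 -m handwheel '[{"dx":0,"dy":0,"dz":-0.003,"rx":0,"ry":0,"rz":0,"hand":-1},{"dx":0,"dy":0,"dz":-0.003,"rx":0,"ry":0,"rz":0,"hand":-1}]'
```

```text
time_s: 10.55
position: [0.4855, -0.1871, 0.0668]
orientation: [-0.706, 0.031, -0.031, 0.707]
force: [0.7, 1.9, -1.3]
grip_width: 0.0583
```

```bash
python3 -m handwheel '[{"dx":0,"dy":0,"dz":-0.003,"rx":0,"ry":0,"rz":0,"hand":-1},{"dx":0,"dy":0,"dz":-0.003,"rx":0,"ry":0,"rz":0,"hand":-1},{"dx":0,"dy":0,"dz":-0.003,"rx":0,"ry":0,"rz":0,"hand":-1}]'
```

```text
time_s: 10.8
position: [0.4854, -0.1872, 0.0667]
orientation: [-0.705, 0.03, -0.03, 0.708]
force: [0.2, 8.3, -0.7]
grip_width: 0.0585
```

```bash
python3 -m handwheel '[{"dx":0,"dy":0,"dz":-0.003,"rx":0,"ry":0,"rz":0,"hand":-1},{"dx":0,"dy":0,"dz":-0.003,"rx":0,"ry":0,"rz":0,"hand":-1},{"dx":0,"dy":0,"dz":-0.003,"rx":0,"ry":0,"rz":0,"hand":-1}]'
```

```text
time_s: 11.05
position: [0.4853, -0.1873, 0.0666]
orientation: [-0.704, 0.03, -0.03, 0.709]
force: [0.4, 14.5, -0.5]
grip_width: 0.0586
```

It stopped at y=-.187, right where home was predicted, with 14 N against the stop. Easing off, opening and backing out.

```bash
python3 -m handwheel '[{"dx":0,"dy":0,"dz":0.004,"rx":0,"ry":0,"rz":0,"hand":-1},{"dx":0,"dy":0,"dz":0.005,"rx":0,"ry":0,"rz":0,"hand":1},{"dx":0,"dy":0,"dz":0.005,"rx":0,"ry":0,"rz":0,"hand":1},{"dx":0,"dy":0,"dz":0.005,"rx":0,"ry":0,"rz":0,"hand":1},{"dx":0,"dy":0,"dz":0.03,"rx":0,"ry":0,"rz":0,"hand":1},{"dx":0,"dy":0,"dz":0.07,"rx":0,"ry":0,"rz":0,"hand":1},{"dx":0,"dy":-0.03,"dz":0.11,"rx":0,"ry":0,"rz":0,"hand":1},{"dx":0,"dy":-0.06,"dz":0.15,"rx":0,"ry":0,"rz":0,"hand":1}]'
python3 - <<'E'
from h import *
plan((.48,-.05,.26,-5),(.527,.23,.16,4.6))
d=imaging.get_image("scene"); crop(d["image"],60,190,240,320,4.4,"pics/s14.png")
E
```

```text
time_s: 11.72
position: [0.4958, -0.0571, 0.1166]
orientation: [-0.706, 0.032, -0.031, 0.706]
force: [0.8, -0.1, 0.5]
grip_width: 0.0856
t 11.72 pos [ 0.4958 -0.0571  0.1166] yaw -5.11 F [ 0.8 -0.1  0.5] w 0.0856
 tilt [-0.003  0.    -1.   ] q [ 0.74  0.53 -0.83  2.02  0.54  0.82 -0.5 ]
 d [-0.0168 -0.1434  0.0057] r [-0.   -0.11 -0.15]
 d [ 0.0054 -0.0434  0.2888] r [-0.02 -9.71 -0.15]
```

View pics/s14.png

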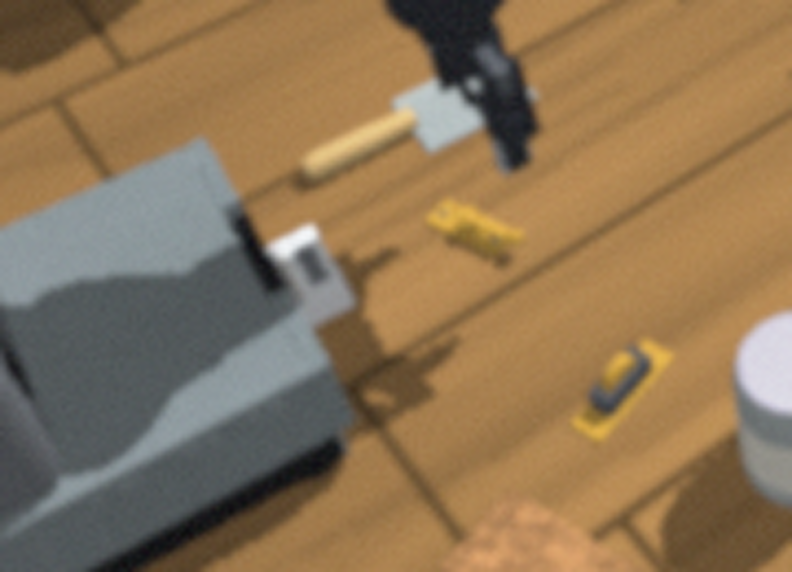

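The thick filter stands out a little, in the lower slot. I'll take a wrist look to check its stand-out and the upper slot.

```bash
python3 -m handwheel '[{"dx":-0.005,"dy":-0.04,"dz":0.01,"rx":0,"ry":0,"rz":0,"hand":1},{"dx":-0.005,"dy":-0.08,"dz":0.01,"rx":0,"ry":0,"rz":0,"hand":1},{"dx":-0.005,"dy":-0.12,"dz":0.01,"rx":0,"ry":0,"rz":0,"hand":1},{"dx":-0.005,"dy":-0.14,"dz":0.01,"rx":0,"ry":0,"rz":0,"hand":1},{"dx":-0.005,"dy":-0.14,"dz":0.01,"rx":0,"ry":0,"rz":0,"hand":1},{"dx":-0.005,"dy":-0.14,"dz":0.01,"rx":0,"ry":0,"rz":0,"hand":1}]'
python3 - <<'E'
from h import *
np.set_printoptions(precision=4,suppress=True)
plan()
s=bot.get_state()
d=imaging.get_image("wrist");crop(d["image"],170,250,370,384,4,"pics/w14.png")
np.savez("w14.npz",p=s["position"],o=s["orientation"])
plan()
E
```

```text
time_s: 12.27
position: [0.4937, -0.0487, 0.2581]
orientation: [0.707, -0.03, 0.033, -0.706]
force: [0.3, -1.4, -0.5]
grip_width: 0.0852
t 12.27 pos [ 0.4937 -0.0487  0.2581] yaw -5.13 F [ 0.3 -1.4 -0.5] w 0.0852
 tilt [ 0.003 -0.002 -1.   ] q [ 0.89  0.32 -1.    1.91  0.31  1.07 -0.33]
t 12.32 pos [ 0.4926 -0.0486  0.2567] yaw -5.12 F [ 0.2 -0.4 -0.2] w 0.0854
 tilt [ 0.    -0.001 -1.   ] q [ 0.89  0.32 -1.    1.91  0.31  1.07 -0.33]
```

View pics/w14.png

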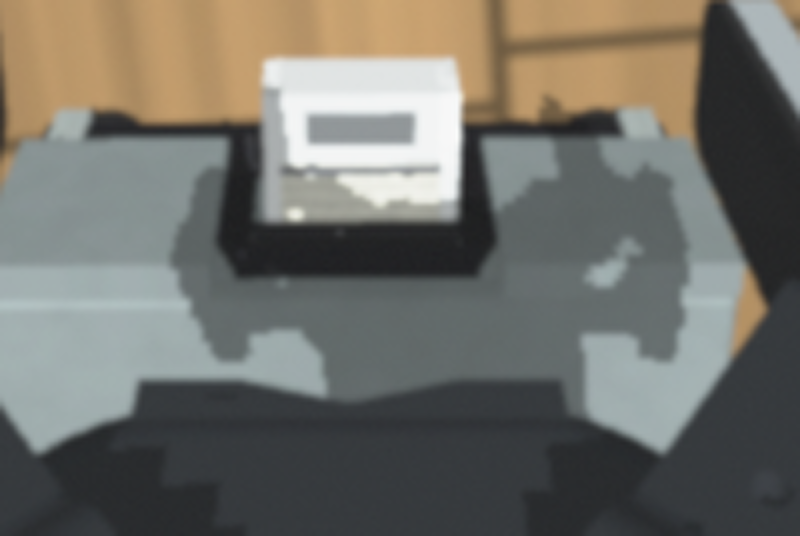

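```bash
python3 - <<'E'
from h import *
np.set_printoptions(precision=4,suppress=True)
a=np.load("w14.npz");s=dict(position=a["p"],orientation=a["o"]);d=imaging.get_image("wrist")
g=lambda u,v,z:pix2w(d,170+u/4,250+v/4,z,s)[:2]
A,B=g(270,90,.065),g(464,86,.065);print("filter end",A,B,(A+B)/2,np.linalg.norm(A-B))
A,B=g(220,240,.1),g(496,240,.1);print("frame front top?",A,B,(A+B)/2,np.linalg.norm(A-B))
A,B=g(237,276,.1),g(478,275,.1);print("frame back",A,B,(A+B)/2,np.linalg.norm(A-B))
for z in(.1,.102):A,B=g(0,265,z),g(743,268,z);print("face top edge",z,A,B,(A+B)/2)
A,B=g(0,303,.102),g(730,303,.102);print("bevel",A,B)
for z in (.09,.085): A,B=g(255,225,z),g(466,222,z);print("lip over slot",z,A,B,(A+B)/2,np.linalg.norm(A-B))
E
```

```text
filter end [ 0.4594 -0.1716] [ 0.5181 -0.1755] [ 0.4887 -0.1736] 0.05887266306567424
frame front top? [ 0.4445 -0.1965] [ 0.5222 -0.2036] [ 0.4834 -0.2   ] 0.07803539299566506
frame back [ 0.4478 -0.2093] [ 0.5165 -0.2152] [ 0.4822 -0.2122] 0.06890420187642901
face top edge 0.1 [ 0.3811 -0.1993] [ 0.592  -0.2197] [ 0.4865 -0.2095]
face top edge 0.102 [ 0.382  -0.1977] [ 0.5913 -0.2179] [ 0.4866 -0.2078]
bevel [ 0.3796 -0.2108] [ 0.5878 -0.2298]
lip over slot 0.09 [ 0.4533 -0.2003] [ 0.5146 -0.2048] [ 0.484  -0.2025] 0.06146117009792812
lip over slot 0.085 [ 0.4525 -0.2042] [ 0.5149 -0.2088] [ 0.4837 -0.2065] 0.0625141382927641
```

The thick filter's end is at y=-.1736 and the face is near -.2065, so it stands out about 33 mm: home. Next the thin filter. I'll grasp it with the tool turned 180°, so that turning back afterwards brings its cut end first.

```bash
python3 - <<'E'
from h import *
plan((.53,.15,.22,55))
E
```

```text
t 12.37 pos [ 0.492  -0.0484  0.2559] yaw -5.1 F [ 0.1  0.3 -0.8] w 0.0854
 tilt [-0.001 -0.001 -1.   ] q [ 0.89  0.33 -1.    1.91  0.31  1.07 -0.33]
 d [0.0202 0.0358 0.201 ] r [  0.   -60.1   -0.09]
```

```bash
python3 -m handwheel '[{"dx":0.02,"dy":0.035,"dz":0.2,"rx":0,"ry":-60,"rz":0,"hand":1},{"dx":0.02,"dy":0.035,"dz":0.2,"rx":0,"ry":-60,"rz":0,"hand":1},{"dx":0.02,"dy":0.035,"dz":0.2,"rx":0,"ry":-60,"rz":0,"hand":1},{"dx":0.02,"dy":0.035,"dz":0.2,"rx":0,"ry":-60,"rz":0,"hand":1},{"dx":0.02,"dy":0.035,"dz":0.2,"rx":0,"ry":-60,"rz":0,"hand":1},{"dx":0.02,"dy":0.035,"dz":0.2,"rx":0,"ry":-60,"rz":0,"hand":1},{"dx":0.02,"dy":0.035,"dz":0.2,"rx":0,"ry":-60,"rz":0,"hand":1},{"dx":0.02,"dy":0.035,"dz":0.2,"rx":0,"ry":-60,"rz":0,"hand":1}]'; python3 -m handwheel '[{"dx":0,"dy":0,"dz":0,"rx":0,"ry":-57,"rz":0,"hand":1},{"dx":0,"dy":0,"dz":0,"rx":0,"ry":-57,"rz":0,"hand":1},{"dx":0,"dy":0,"dz":0,"rx":0,"ry":-57,"rz":0,"hand":1},{"dx":0,"dy":0,"dz":0,"rx":0,"ry":-57,"rz":0,"hand":1},{"dx":0,"dy":0,"dz":0,"rx":0,"ry":-57,"rz":0,"hand":1},{"dx":0,"dy":0,"dz":0,"rx":0,"ry":-57,"rz":0,"hand":1},{"dx":0,"dy":0,"dz":0,"rx":0,"ry":-57,"rz":0,"hand":1},{"dx":0,"dy":0,"dz":0,"rx":0,"ry":-57,"rz":0,"hand":1}]'
python3 - <<'E'
from h import *
plan((.53,.18,.16,184.6))
E
```

```text
time_s: 13.03
position: [0.5288, 0.1513, 0.2196]
orientation: [-0.633, -0.313, 0.316, 0.634]
force: [0.1, -0.4, -0.2]
grip_width: 0.0851
time_s: 13.7
position: [0.5293, 0.1496, 0.2198]
orientation: [-0.407, -0.577, 0.579, 0.408]
force: [-0.1, 0.0, 0.5]
grip_width: 0.0856
t 13.7 pos [0.5293 0.1496 0.2198] yaw 109.64 F [-0.1  0.   0.5] w 0.0856
 tilt [-0.003 -0.    -1.   ] q [ 0.62  0.75 -1.36  1.82  0.78  1.25  0.94]
 d [ 0.0283  0.0598 -0.011 ] r [ -0.11 -74.96   0.15]
```

```bash
python3 -m handwheel '[{"dx":0.01,"dy":0.01,"dz":0,"rx":0,"ry":-57,"rz":0,"hand":1},{"dx":0.02,"dy":0.02,"dz":-0.01,"rx":0,"ry":-57,"rz":0,"hand":1},{"dx":0.028,"dy":0.03,"dz":-0.01,"rx":0,"ry":-57,"rz":0,"hand":1},{"dx":0.028,"dy":0.04,"dz":-0.01,"rx":0,"ry":-57,"rz":0,"hand":1},{"dx":0.028,"dy":0.05,"dz":-0.01,"rx":0,"ry":-57,"rz":0,"hand":1},{"dx":0.028,"dy":0.06,"dz":-0.01,"rx":0,"ry":-57,"rz":0,"hand":1},{"dx":0.028,"dy":0.06,"dz":-0.01,"rx":0,"ry":-57,"rz":0,"hand":1},{"dx":0.028,"dy":0.06,"dz":-0.01,"rx":0,"ry":-57,"rz":0,"hand":1}]'
python3 - <<'E'
from h import *
plan((.53,.18,.16,184.6))
E
```

```text
time_s: 14.37
position: [0.5288, 0.1795, 0.1589]
orientation: [-0.08, -0.702, 0.703, 0.084]
force: [0.5, 0.3, 0.0]
grip_width: 0.0854
t 14.37 pos [0.5288 0.1795 0.1589] yaw 166.68 F [0.5 0.3 0. ] w 0.0854
 tilt [-0.004 -0.001 -1.   ] q [ 0.56  0.97 -1.43  1.84  1.    1.31  1.74]
 d [-0.001  -0.0011 -0.0008] r [ -0.06 -17.92   0.25]
```

```bash
python3 -m handwheel '[{"dx":0,"dy":0.01,"dz":0,"rx":0,"ry":-18,"rz":0,"hand":1},{"dx":0,"dy":0.02,"dz":0,"rx":0,"ry":-18,"rz":0,"hand":1},{"dx":0,"dy":0.03,"dz":0,"rx":0,"ry":-18,"rz":0,"hand":1},{"dx":0,"dy":0.04,"dz":0,"rx":0,"ry":-18,"rz":0,"hand":1},{"dx":0,"dy":0.04,"dz":0,"rx":0,"ry":-18,"rz":0,"hand":1}]'
python3 - <<'E'
from h import *
np.set_printoptions(precision=4,suppress=True)
plan((.53,.2153,.026,184.6))
s=bot.get_state()
d=imaging.get_image("wrist");crop(d["image"],0,0,512,384,1.5,"pics/w15.png")
np.savez("w15.npz",p=s["position"],o=s["orientation"])
E
```

```text
time_s: 14.78
position: [0.5285, 0.1791, 0.1183]
orientation: [0.028, -0.706, 0.707, -0.024]
force: [-0.7, 0.1, -0.4]
grip_width: 0.0854
t 14.78 pos [0.5285 0.1791 0.1183] yaw -175.82 F [-0.7  0.1 -0.4] w 0.0854
 tilt [-0.005 -0.001 -1.   ] q [ 0.54  1.05 -1.41  1.87  1.1   1.3   2.  ]
 d [-0.0046  0.0922 -0.036 ] r [-0.04 -0.42  0.3 ]
```

View pics/w15.png

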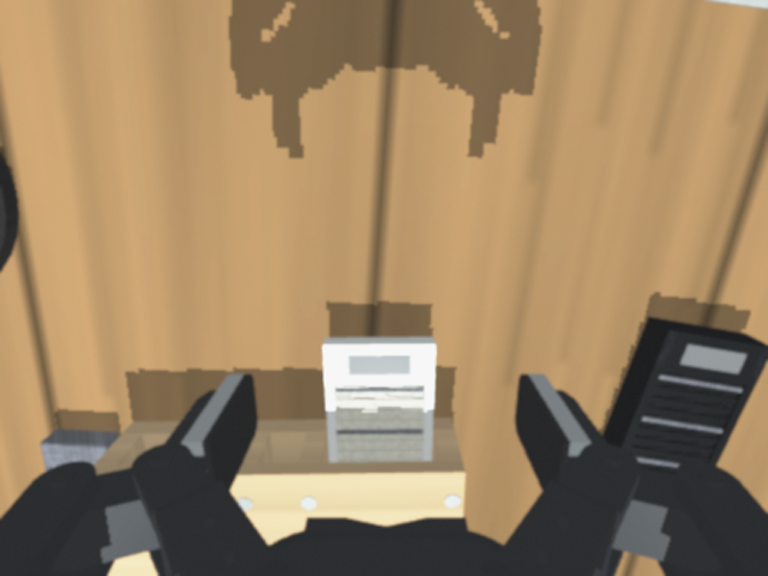

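The flipped view shows the thin filter's plain end at (322–437, 343), between the fingers.

```bash
python3 - <<'E'
from h import *
np.set_printoptions(precision=4,suppress=True)
a=np.load("w15.npz");s=dict(position=a["p"],orientation=a["o"]);d=imaging.get_image("wrist")
g=lambda u,v,z:pix2w(d,u/1.5,v/1.5,z,s)[:2]
A,B=g(322,344,.022),g(437,343,.022);print(A,B,(A+B)/2,np.linalg.norm(A-B),np.degrees(np.arctan2(*(A-B)[::-1])))
c=(A+B)/2
plan((c[0]-.0012,c[1]+.014,.026,184.4))
E
```

```text
[0.56   0.2044] [0.4988 0.1995] [0.5294 0.202 ] 0.06139201335950809 4.565937029599636
t 14.88 pos [0.5296 0.1798 0.1208] yaw -175.81 F [-0.2 -0.2 -0.1] w 0.0855
 tilt [-0.002 -0.    -1.   ] q [ 0.54  1.05 -1.42  1.87  1.09  1.3   2.  ]
 d [-0.0014  0.0948 -0.0361] r [ 0.01 -0.21  0.11]
```

```bash
python3 -m handwheel '[{"dx":-0.001,"dy":0.035,"dz":-0.01,"rx":0,"ry":0,"rz":0,"hand":1},{"dx":-0.001,"dy":0.07,"dz":-0.02,"rx":0,"ry":0,"rz":0,"hand":1},{"dx":-0.001,"dy":0.095,"dz":-0.036,"rx":0,"ry":0,"rz":0,"hand":1},{"dx":-0.001,"dy":0.095,"dz":-0.036,"rx":0,"ry":0,"rz":0,"hand":1},{"dx":-0.001,"dy":0.095,"dz":-0.036,"rx":0,"ry":0,"rz":0,"hand":1}]'
python3 - <<'E'
from h import *
np.set_printoptions(precision=4,suppress=True)
plan((.528,.216,.026,184.5))
s=bot.get_state()
d=imaging.get_image("wrist");crop(d["image"],0,0,512,384,1.5,"pics/w16.png")
print("tcp px",np.array(w2pix(d,s["position"],s))*1.5)
E
```

```text
time_s: 15.3
position: [0.5278, 0.2166, 0.0266]
orientation: [0.027, -0.707, 0.707, -0.026]
force: [1.5, 0.5, 0.5]
grip_width: 0.0853
t 15.3 pos [0.5278 0.2166 0.0266] yaw -175.67 F [1.5 0.5 0.5] w 0.0853
 tilt [-0.002 -0.    -1.   ] q [ 0.42  1.15 -1.28  1.87  1.23  1.19  1.9 ]
 d [-0.0001  0.0006  0.0006] r [ 0.   -0.17  0.09]
tcp px [385.5294 406.452 ]
```

View pics/w16.png

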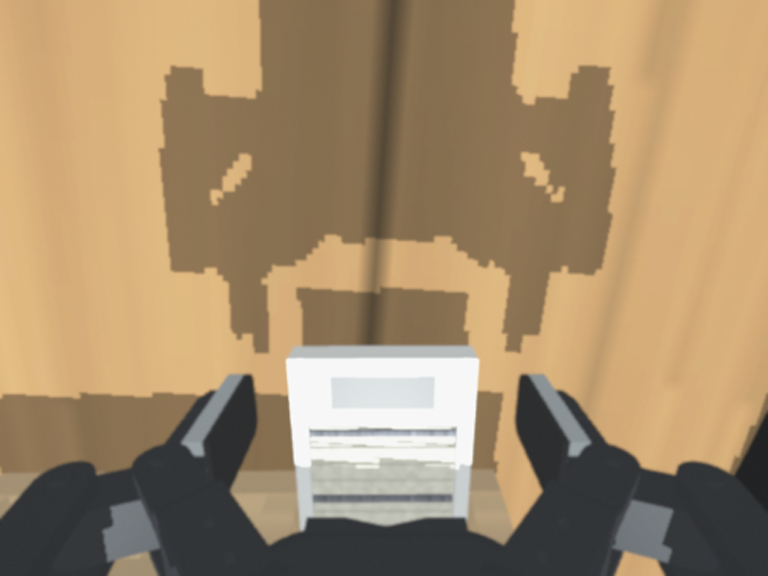

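The jaws are centred on the thin filter (287–478, centre 382). Closing.

```bash
python3 -m handwheel '[{"dx":0,"dy":0,"dz":0,"rx":0,"ry":0,"rz":0,"hand":-1},{"dx":0,"dy":0,"dz":0,"rx":0,"ry":0,"rz":0,"hand":-1},{"dx":0,"dy":0,"dz":0,"rx":0,"ry":0,"rz":0,"hand":-1},{"dx":0,"dy":0,"dz":0,"rx":0,"ry":0,"rz":0,"hand":-1},{"dx":0,"dy":0,"dz":0,"rx":0,"ry":0,"rz":0,"hand":-1}]'
python3 - <<'E'
from h import *
np.set_printoptions(precision=4,suppress=True)
plan()
s=bot.get_state()
d=imaging.get_image("wrist");crop(d["image"],0,0,512,384,1.5,"pics/w17.png")
E
```

```text
time_s: 15.77
position: [0.53, 0.2154, 0.0281]
orientation: [0.025, -0.707, 0.707, -0.027]
force: [0.2, -2.3, 5.7]
grip_width: 0.0582
t 15.77 pos [0.53   0.2154 0.0281] yaw -175.81 F [ 0.2 -2.3  5.7] w 0.0582
 tilt [ 0.002 -0.    -1.   ] q [ 0.42  1.15 -1.28  1.87  1.23  1.19  1.9 ]
```

View pics/w17.png

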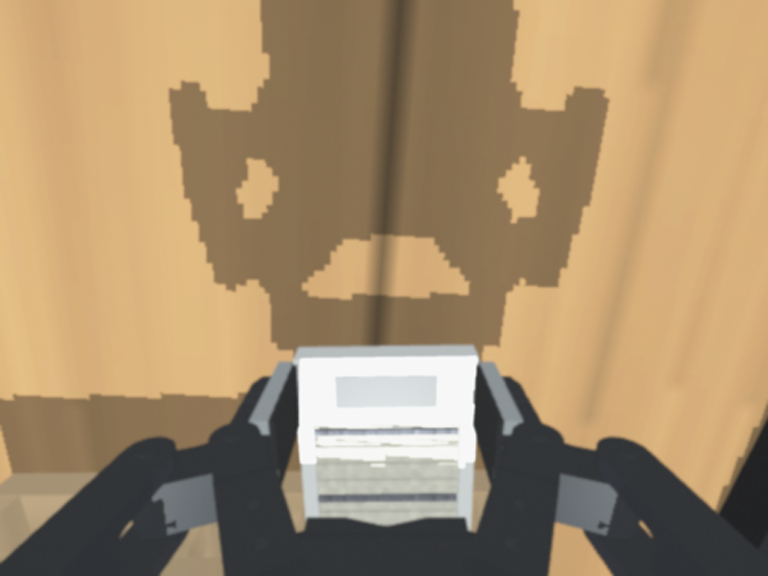

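```bash
python3 -m handwheel '[{"dx":0,"dy":-0.004,"dz":0.01,"rx":0,"ry":0,"rz":0,"hand":-1},{"dx":0,"dy":-0.006,"dz":0.03,"rx":0,"ry":0,"rz":0,"hand":-1},{"dx":0,"dy":-0.006,"dz":0.05,"rx":0,"ry":0,"rz":0,"hand":-1},{"dx":0,"dy":-0.006,"dz":0.07,"rx":0,"ry":0,"rz":0,"hand":-1},{"dx":0,"dy":-0.006,"dz":0.09,"rx":0,"ry":0,"rz":0,"hand":-1},{"dx":0,"dy":-0.006,"dz":0.11,"rx":0,"ry":0,"rz":0,"hand":-1},{"dx":0,"dy":-0.006,"dz":0.12,"rx":0,"ry":0,"rz":0,"hand":-1},{"dx":0,"dy":-0.006,"dz":0.12,"rx":0,"ry":0,"rz":0,"hand":-1}]'
python3 - <<'E'
from h import *
plan((.54,.09,.16,184.5))
d=imaging.get_image("wrist");crop(d["image"],0,0,512,384,1.5,"pics/w18.png")
E
```

```text
time_s: 16.48
position: [0.5379, 0.0924, 0.0322]
orientation: [0.025, -0.706, 0.707, -0.024]
force: [-0.9, -0.3, -1.0]
grip_width: 0.0578
t 16.48 pos [0.5379 0.0924 0.0322] yaw -176.01 F [-0.9 -0.3 -1. ] w 0.0578
 tilt [-0.001 -0.002 -1.   ] q [ 0.67  1.13 -1.29  1.93  1.23  1.18  2.08]
 d [-0.0018 -0.1278  0.0028] r [-0.12 -0.51  0.07]
```

View pics/w18.png

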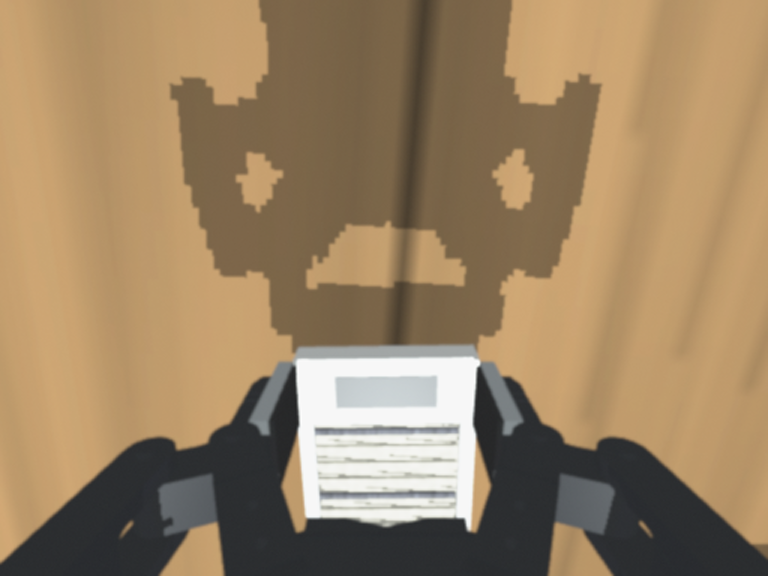

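```bash
python3 -m handwheel '[{"dx":0,"dy":-0.04,"dz":0,"rx":0,"ry":0,"rz":0,"hand":-1},{"dx":0,"dy":-0.08,"dz":0,"rx":0,"ry":0,"rz":0,"hand":-1},{"dx":0,"dy":-0.11,"dz":0.01,"rx":0,"ry":7,"rz":0,"hand":-1},{"dx":0,"dy":-0.128,"dz":0.02,"rx":0,"ry":14,"rz":0,"hand":-1},{"dx":0,"dy":-0.128,"dz":0.03,"rx":0,"ry":21,"rz":0,"hand":-1},{"dx":0,"dy":-0.128,"dz":0.04,"rx":0,"ry":28,"rz":0,"hand":-1},{"dx":0,"dy":-0.128,"dz":0.05,"rx":0,"ry":35,"rz":0,"hand":-1},{"dx":0,"dy":-0.128,"dz":0.05,"rx":0,"ry":42,"rz":0,"hand":-1}]'
python3 -m handwheel '[{"dx":0,"dy":0,"dz":0,"rx":0,"ry":57,"rz":0,"hand":-1},{"dx":0,"dy":0,"dz":0,"rx":0,"ry":57,"rz":0,"hand":-1},{"dx":0,"dy":0,"dz":0,"rx":0,"ry":57,"rz":0,"hand":-1},{"dx":0,"dy":0,"dz":0,"rx":0,"ry":57,"rz":0,"hand":-1},{"dx":0,"dy":0,"dz":0,"rx":0,"ry":57,"rz":0,"hand":-1},{"dx":0,"dy":0,"dz":0,"rx":0,"ry":57,"rz":0,"hand":-1},{"dx":0,"dy":0,"dz":0,"rx":0,"ry":57,"rz":0,"hand":-1},{"dx":0,"dy":0,"dz":0,"rx":0,"ry":57,"rz":0,"hand":-1}]'
python3 - <<'E'
from h import *
plan((.52,.0,.16,30))
E
```

```text
time_s: 17.2
position: [0.5413, 0.0458, 0.1608]
orientation: [-0.231, -0.668, 0.669, 0.231]
force: [0.7, 0.0, -1.3]
grip_width: 0.0576
time_s: 17.87
position: [0.5407, 0.0486, 0.1609]
orientation: [-0.521, -0.478, 0.478, 0.521]
force: [-0.2, -0.1, -1.2]
grip_width: 0.0576
t 17.87 pos [0.5407 0.0486 0.1609] yaw 85.09 F [-0.2 -0.1 -1.2] w 0.0576
 tilt [-0.     0.001 -1.   ] q [ 0.74  0.73 -1.21  1.88  0.78  1.1   0.7 ]
 d [-0.0502  0.0009  0.0165] r [-4.000e-02  5.509e+01  6.000e-02]
```

```bash
python3 -m handwheel '[{"dx":0,"dy":0,"dz":0,"rx":0,"ry":57,"rz":0,"hand":-1},{"dx":0,"dy":0,"dz":0,"rx":0,"ry":57,"rz":0,"hand":-1},{"dx":0,"dy":0,"dz":0,"rx":0,"ry":57,"rz":0,"hand":-1},{"dx":0,"dy":0,"dz":0,"rx":0,"ry":57,"rz":0,"hand":-1},{"dx":0,"dy":0,"dz":0,"rx":0,"ry":57,"rz":0,"hand":-1},{"dx":0,"dy":0,"dz":0,"rx":0,"ry":57,"rz":0,"hand":-1},{"dx":0,"dy":0,"dz":0,"rx":0,"ry":57,"rz":0,"hand":-1},{"dx":0,"dy":0,"dz":0,"rx":0,"ry":57,"rz":0,"hand":-1}]'
python3 - <<'E'
from h import *
plan((.4985,-.04,.095,-5))
E
```

```text
time_s: 18.53
position: [0.5407, 0.0487, 0.1609]
orientation: [-0.686, -0.172, 0.172, 0.686]
force: [0.6, 0.1, -1.9]
grip_width: 0.0581
t 18.53 pos [0.5407 0.0487 0.1609] yaw 28.1 F [ 0.6  0.1 -1.9] w 0.0581
 tilt [-0.     0.001 -1.   ] q [ 0.62  0.6  -1.    1.89  0.6   0.99 -0.16]
 d [-0.079   0.0658 -0.0585] r [-7.00e-02  3.31e+01  1.00e-02]
```

```bash
python3 -m handwheel '[{"dx":-0.02,"dy":0,"dz":-0.01,"rx":0,"ry":7,"rz":0,"hand":-1},{"dx":-0.04,"dy":0.01,"dz":-0.02,"rx":0,"ry":14,"rz":0,"hand":-1},{"dx":-0.06,"dy":0.02,"dz":-0.04,"rx":0,"ry":21,"rz":0,"hand":-1},{"dx":-0.079,"dy":0.04,"dz":-0.058,"rx":0,"ry":28,"rz":0,"hand":-1},{"dx":-0.079,"dy":0.066,"dz":-0.058,"rx":0,"ry":33.1,"rz":0,"hand":-1},{"dx":-0.079,"dy":0.066,"dz":-0.058,"rx":0,"ry":33.1,"rz":0,"hand":-1},{"dx":-0.079,"dy":0.066,"dz":-0.058,"rx":0,"ry":33.1,"rz":0,"hand":-1}]'
python3 - <<'E'
from h import *
plan((.4983,-.04,.093,-5))
d=imaging.get_image("scene"); crop(d["image"],60,190,240,320,4.4,"pics/s19.png")
d=imaging.get_image("wrist"); crop(d["image"],0,0,512,384,1.5,"pics/w19.png")
plan()
E
```

```text
time_s: 19.12
position: [0.4982, -0.0399, 0.0944]
orientation: [-0.706, 0.029, -0.027, 0.707]
force: [-0.0, 1.2, -1.1]
grip_width: 0.0582
t 19.12 pos [ 0.4982 -0.0399  0.0944] yaw -4.5 F [-0.   1.2 -1.1] w 0.0582
 tilt [-0.002  0.002 -1.   ] q [ 0.68  0.57 -0.81  2.03  0.58  0.79 -0.56]
 d [ 0.0001  0.0014 -0.0001] r [-0.08  0.5  -0.13]
t 19.22 pos [ 0.5003 -0.0395  0.096 ] yaw -4.48 F [-0.9 -0.1 -1.2] w 0.0577
 tilt [ 0.002  0.002 -1.   ] q [ 0.68  0.57 -0.81  2.03  0.58  0.79 -0.56]
```

View pics/s19.png

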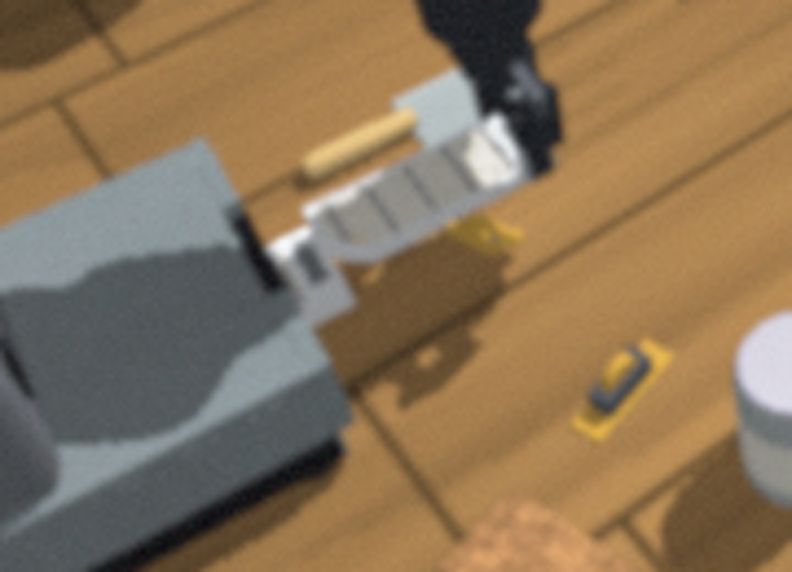

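View pics/w19.png

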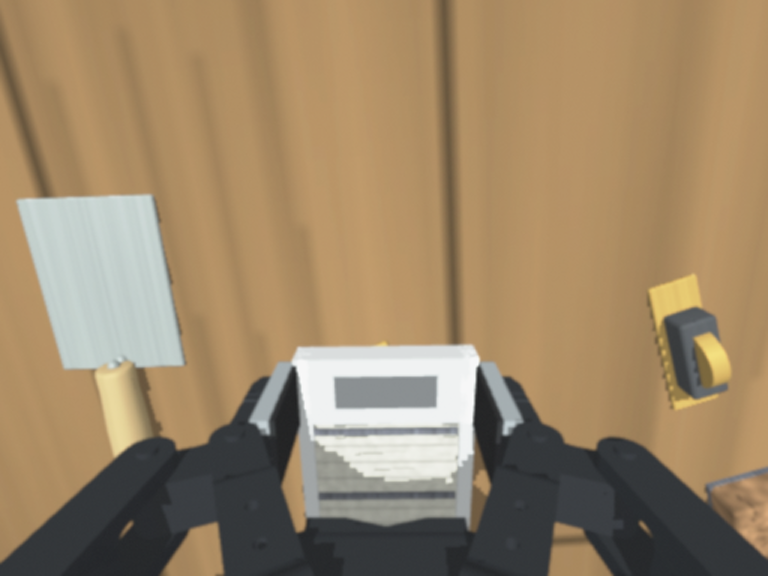

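```bash
python3 - <<'E'
from h import *
d=imaging.get_image("scene")
f=lambda P:((np.array(w2pix(d,P))-[60,190])*4.4).round(1)
print("thin front corner",f((.4586,-.174,.089)),"z+5",f((.4586,-.174,.094)),"thin back R top",f((.4982+.001+.03,-.04+.011,.089)))
print("thick end L top",f((.4589,-.171,.065)),"thick end R top",f((.5185,-.176,.065)))
plan((.4983,-.04,.0935,-5))
E
```

```text
thin front corner [300.  203.6] z+5 [297.9 198.5] thin back R top [553.7 152.3]
thick end L top [314.5 225.4] thick end R top [350.2 284.8]
t 19.27 pos [ 0.5006 -0.0398  0.0962] yaw -4.52 F [-0.8  0.6 -0.5] w 0.0577
 tilt [ 0.003  0.001 -1.   ] q [ 0.68  0.57 -0.81  2.03  0.59  0.79 -0.56]
 d [-0.0023  0.0027 -0.0004] r [-0.08  0.48  0.14]
```

The thin filter may be drooping slightly at the front, so I'll enlarge the picture before going in.

```bash
python3 - <<'E'
from h import *
st=bot.get_state();d=imaging.get_image("scene")
M=R.from_quat(st["orientation"]).as_matrix()
im=cv2.resize(d["image"][205:265,115:195,::-1],None,fx=10,fy=10,interpolation=cv2.INTER_CUBIC)
cv2.imwrite("pics/s20raw.png",im)
def P(x,y,z): # tool coords
    w=st["position"]+M@np.array([x,y,z]); u=w2pix(d,w); return tuple(int(round(v)) for v in ((u[0]-115+.5)*10,(u[1]-205+.5)*10))
t=.006; b=.016
for zz in (t,b):
    pts=[P(-.03,zz,.013),P(.03,zz,.013),P(.03,zz,-.117),P(.01,zz,-.137),P(-.03,zz,-.137)]
    for a,c in zip(pts,pts[1:]+pts[:1]): cv2.line(im,a,c,(0,0,255) if zz==t else (0,200,0),1)
    print(pts)
cv2.imwrite("pics/s20.png",im)
plan()
E
```

```text
[(622, 84), (716, 203), (291, 418), (192, 407), (138, 318)]
[(628, 107), (722, 226), (299, 441), (202, 430), (147, 341)]
t 19.32 pos [ 0.5006 -0.0403  0.0962] yaw -4.59 F [ 0.5 -0.3 -1.4] w 0.0579
 tilt [ 0.003  0.001 -1.   ] q [ 0.68  0.57 -0.81  2.03  0.59  0.79 -0.56]
```

View pics/s20.png

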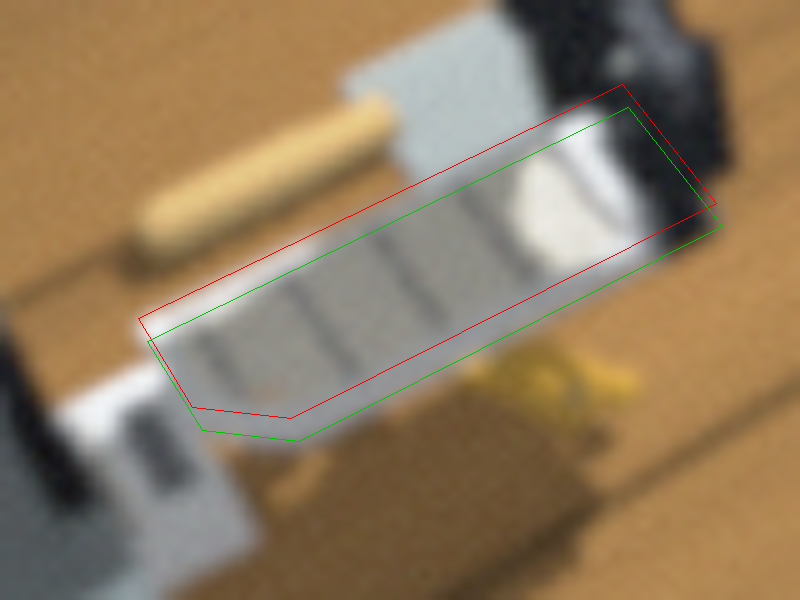

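View pics/s20raw.png

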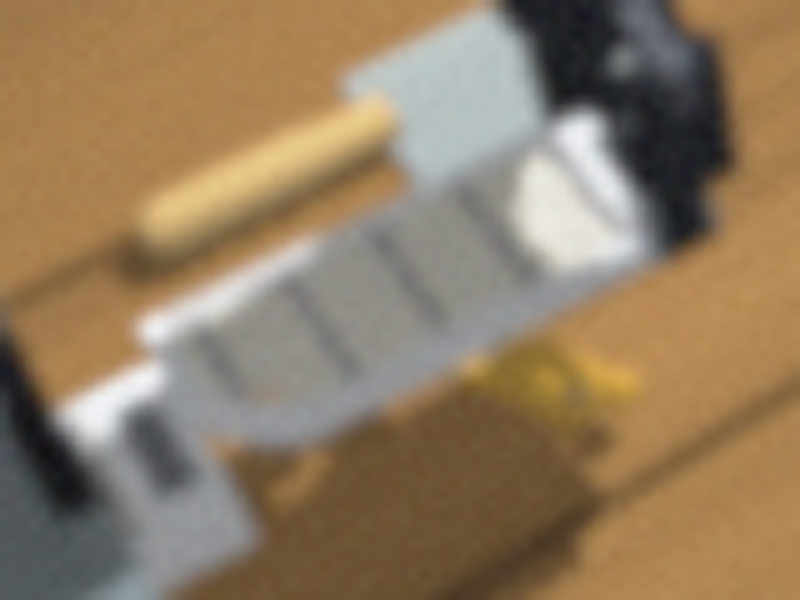

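The front sits about 3 mm (1.3°) low. I'll pitch it up 1.2°, correct the position, then enter gently.

```bash
python3 -m handwheel '[{"dx":-0.002,"dy":0.003,"dz":0,"rx":-1.2,"ry":0.4,"rz":0,"hand":-1},{"dx":-0.002,"dy":0.003,"dz":-0.005,"rx":-1.2,"ry":0.4,"rz":0,"hand":-1},{"dx":-0.002,"dy":0.003,"dz":-0.01,"rx":-1.2,"ry":0.4,"rz":0,"hand":-1},{"dx":-0.002,"dy":0.003,"dz":-0.015,"rx":-1.2,"ry":0.4,"rz":0,"hand":-1},{"dx":-0.002,"dy":0.003,"dz":-0.015,"rx":-1.2,"ry":0.4,"rz":0,"hand":-1},{"dx":-0.002,"dy":0.003,"dz":-0.015,"rx":-1.2,"ry":0.4,"rz":0,"hand":-1}]'
python3 - <<'E'
from h import *
np.set_printoptions(precision=4,suppress=True)
plan((.4982-.0013,-.055,.093,-5))
st=bot.get_state();d=imaging.get_image("scene")
M=R.from_quat(st["orientation"]).as_matrix()
im=cv2.resize(d["image"][205:265,105:185,::-1],None,fx=10,fy=10,interpolation=cv2.INTER_CUBIC)
def P(x,y,z):
    w=st["position"]+M@np.array([x,y,z]); u=w2pix(d,w); return tuple(int(round(v)) for v in ((u[0]-105+.5)*10,(u[1]-205+.5)*10))
for zz in (.006,.016):
    pts=[P(-.03,zz,.013),P(.03,zz,.013),P(.03,zz,-.117),P(.01,zz,-.137),P(-.03,zz,-.137)]
    for a,c in zip(pts,pts[1:]+pts[:1]): cv2.line(im,a,c,(0,0,255) if zz<.01 else (0,200,0),1)
cv2.imwrite("pics/s21.png",im)
E
```

```text
time_s: 19.82
position: [0.4961, -0.0579, 0.092]
orientation: [0.714, -0.033, 0.033, -0.699]
force: [0.1, -0.4, -0.5]
grip_width: 0.0579
t 19.82 pos [ 0.4961 -0.0579  0.092 ] yaw -5.32 F [ 0.1 -0.4 -0.5] w 0.0579
 tilt [-0.002 -0.021 -1.   ] q [ 0.69  0.57 -0.79  2.03  0.6   0.79 -0.57]
 d [ 0.0005 -0.0011  0.0029] r [ 1.2  -0.32  0.02]
```

View pics/s21.png

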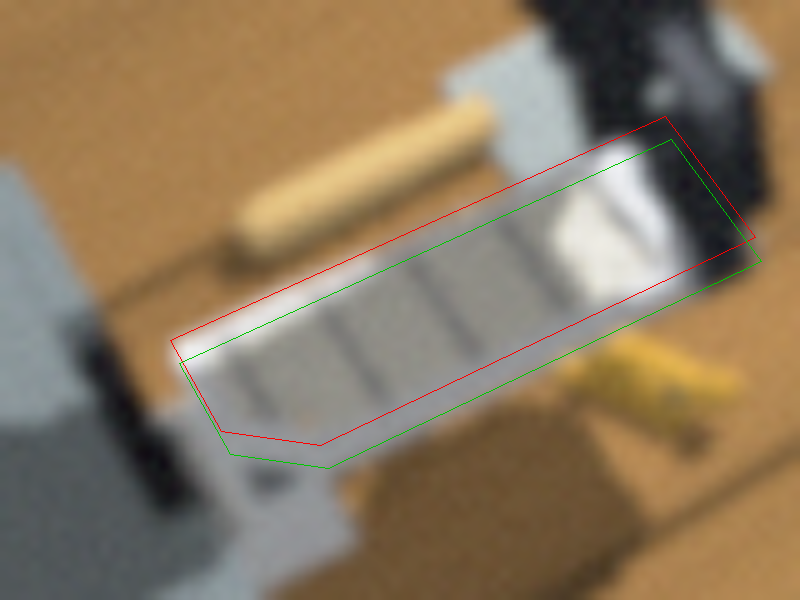

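```bash
python3 -m handwheel '[{"dx":0.001,"dy":-0.001,"dz":-0.006,"rx":0,"ry":0,"rz":0,"hand":-1},{"dx":0.001,"dy":-0.001,"dz":-0.012,"rx":0,"ry":0,"rz":0,"hand":-1},{"dx":0.001,"dy":-0.001,"dz":-0.018,"rx":0,"ry":0,"rz":0,"hand":-1},{"dx":0.001,"dy":-0.001,"dz":-0.024,"rx":0,"ry":0,"rz":0,"hand":-1},{"dx":0.001,"dy":-0.001,"dz":-0.024,"rx":0,"ry":0,"rz":0,"hand":-1}]'
python3 - <<'E'
from h import *
y=-.082;plan((.4853-.0875*(-.187-y)*-1 if 0 else .4853+.0875*(y+.187),y,.093,-5))
d=imaging.get_image("scene"); crop(d["image"],60,190,240,320,4.4,"pics/s22.png")
E
```

```text
time_s: 20.28
position: [0.4945, -0.0831, 0.0932]
orientation: [0.714, -0.034, 0.033, -0.699]
force: [-0.4, -0.3, -0.7]
grip_width: 0.0581
t 20.28 pos [ 0.4945 -0.0831  0.0932] yaw -5.37 F [-0.4 -0.3 -0.7] w 0.0581
 tilt [-0.002 -0.022 -1.   ] q [ 0.74  0.57 -0.79  2.03  0.6   0.79 -0.51]
 d [-0.0001  0.0002  0.0011] r [ 1.26 -0.37 -0.02]
```

View pics/s22.png

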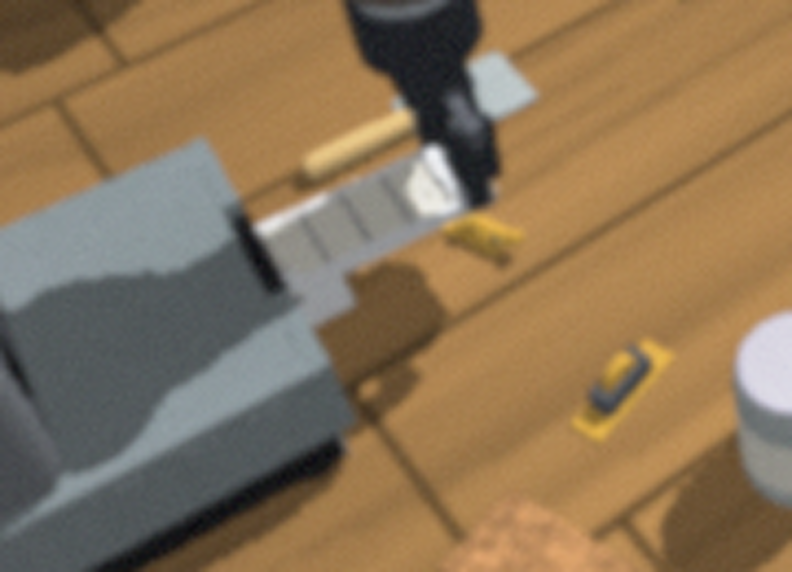

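```bash
python3 -m handwheel '[{"dx":0,"dy":0,"dz":-0.008,"rx":0,"ry":-0.2,"rz":0,"hand":-1},{"dx":0,"dy":0,"dz":-0.016,"rx":0,"ry":-0.2,"rz":0,"hand":-1},{"dx":0,"dy":0.0005,"dz":-0.024,"rx":0,"ry":-0.2,"rz":0,"hand":-1},{"dx":0,"dy":0.0007,"dz":-0.032,"rx":0,"ry":-0.2,"rz":0,"hand":-1},{"dx":0,"dy":0.0007,"dz":-0.032,"rx":0,"ry":-0.2,"rz":0,"hand":-1}]'
python3 - <<'E'
from h import *
y=-.115;plan((.4853+.0875*(y+.187),y,.093,-5))
E
```

```text
time_s: 20.75
position: [0.491, -0.1153, 0.0929]
orientation: [0.714, -0.033, 0.031, -0.699]
force: [-2.0, -0.5, -1.0]
grip_width: 0.0578
t 20.75 pos [ 0.491  -0.1153  0.0929] yaw -5.19 F [-2.  -0.5 -1. ] w 0.0578
 tilt [-0.003 -0.022 -1.   ] q [ 0.8   0.57 -0.79  2.02  0.6   0.79 -0.45]
 d [ 0.0006 -0.0001  0.0004] r [ 1.27 -0.19 -0.08]
```

```bash
python3 -m handwheel '[{"dx":0,"dy":0,"dz":-0.008,"rx":0,"ry":0,"rz":0,"hand":-1},{"dx":0,"dy":0.0003,"dz":-0.016,"rx":0,"ry":0,"rz":0,"hand":-1},{"dx":0,"dy":0.0005,"dz":-0.024,"rx":0,"ry":0,"rz":0,"hand":-1},{"dx":0,"dy":0.0007,"dz":-0.032,"rx":0,"ry":0,"rz":0,"hand":-1},{"dx":0,"dy":0.001,"dz":-0.04,"rx":0,"ry":0,"rz":0,"hand":-1},{"dx":0,"dy":0.001,"dz":-0.04,"rx":0,"ry":0,"rz":0,"hand":-1}]'
python3 - <<'E'
from h import *
y=-.155;plan((.4853+.0875*(y+.187),y,.093,-5))
E
```

```text
time_s: 21.25
position: [0.4877, -0.1555, 0.0929]
orientation: [0.714, -0.033, 0.031, -0.698]
force: [-3.5, -2.5, -0.5]
grip_width: 0.0582
t 21.25 pos [ 0.4877 -0.1555  0.0929] yaw -5.21 F [-3.5 -2.5 -0.5] w 0.0582
 tilt [-0.003 -0.022 -1.   ] q [ 0.87  0.58 -0.78  2.01  0.6   0.8  -0.37]
 d [ 0.0003 -0.0001  0.0005] r [ 1.28 -0.21 -0.05]
```

```bash
python3 -m handwheel '[{"dx":-0.0005,"dy":0,"dz":-0.007,"rx":0,"ry":0,"rz":0,"hand":-1},{"dx":-0.0005,"dy":0.0003,"dz":-0.014,"rx":0,"ry":0,"rz":0,"hand":-1},{"dx":-0.0005,"dy":0.0005,"dz":-0.021,"rx":0,"ry":0,"rz":0,"hand":-1},{"dx":-0.0005,"dy":0.0006,"dz":-0.027,"rx":0,"ry":0,"rz":0,"hand":-1},{"dx":-0.0005,"dy":0.0006,"dz":-0.027,"rx":0,"ry":0,"rz":0,"hand":-1}]'
python3 -m handwheel '[{"dx":0,"dy":0,"dz":-0.003,"rx":0,"ry":0,"rz":0,"hand":-1},{"dx":0,"dy":0,"dz":-0.006,"rx":0,"ry":0,"rz":0,"hand":-1},{"dx":0,"dy":0,"dz":-0.006,"rx":0,"ry":0,"rz":0,"hand":-1}]'
```

```text
time_s: 21.67
position: [0.4853, -0.1817, 0.093]
orientation: [0.714, -0.032, 0.031, -0.699]
force: [-4.5, -1.2, -2.2]
grip_width: 0.0579
time_s: 21.92
position: [0.4847, -0.1859, 0.0932]
orientation: [0.714, -0.032, 0.031, -0.699]
force: [-5.1, 0.5, -1.4]
grip_width: 0.0577
```

```bash
python3 -m handwheel '[{"dx":0,"dy":0,"dz":-0.003,"rx":0,"ry":0,"rz":0,"hand":-1},{"dx":0,"dy":0,"dz":-0.003,"rx":0,"ry":0,"rz":0,"hand":-1},{"dx":0,"dy":0,"dz":-0.003,"rx":0,"ry":0,"rz":0,"hand":-1}]'
python3 -m handwheel '[{"dx":0,"dy":0,"dz":-0.004,"rx":0,"ry":0,"rz":0,"hand":-1},{"dx":0,"dy":0,"dz":-0.004,"rx":0,"ry":0,"rz":0,"hand":-1},{"dx":0,"dy":0,"dz":-0.004,"rx":0,"ry":0,"rz":0,"hand":-1}]'
```

```text
time_s: 22.17
position: [0.4846, -0.1877, 0.0932]
orientation: [0.713, -0.031, 0.031, -0.699]
force: [-3.4, 3.4, -1.5]
grip_width: 0.0576
time_s: 22.42
position: [0.4846, -0.188, 0.0931]
orientation: [0.712, -0.031, 0.03, -0.701]
force: [-4.3, 11.5, -0.7]
grip_width: 0.0581
```

It stalled at y=-.188 with 11 N, so it is at the stop. Easing off, releasing and backing out.

```bash
python3 -m handwheel '[{"dx":0,"dy":0,"dz":0.004,"rx":0,"ry":0,"rz":0,"hand":-1},{"dx":0,"dy":0,"dz":0.005,"rx":0,"ry":0,"rz":0,"hand":1},{"dx":0,"dy":0,"dz":0.005,"rx":0,"ry":0,"rz":0,"hand":1},{"dx":0,"dy":0,"dz":0.005,"rx":0,"ry":0,"rz":0,"hand":1},{"dx":0,"dy":0,"dz":0.03,"rx":0,"ry":0,"rz":0,"hand":1},{"dx":0,"dy":0,"dz":0.07,"rx":0,"ry":0,"rz":0,"hand":1},{"dx":0,"dy":-0.03,"dz":0.11,"rx":1.2,"ry":0,"rz":0,"hand":1},{"dx":0,"dy":-0.07,"dz":0.14,"rx":1.2,"ry":0,"rz":0,"hand":1}]'
python3 -m handwheel '[{"dx":-0.005,"dy":-0.04,"dz":0.01,"rx":0,"ry":0,"rz":0,"hand":1},{"dx":-0.005,"dy":-0.08,"dz":0.01,"rx":0,"ry":0,"rz":0,"hand":1},{"dx":-0.005,"dy":-0.1,"dz":0.01,"rx":0,"ry":0,"rz":0,"hand":1},{"dx":-0.005,"dy":-0.1,"dz":0.01,"rx":0,"ry":0,"rz":0,"hand":1},{"dx":-0.005,"dy":-0.1,"dz":0.01,"rx":0,"ry":0,"rz":0,"hand":1},{"dx":-0.005,"dy":-0.1,"dz":0.01,"rx":0,"ry":0,"rz":0,"hand":1}]'
python3 - <<'E'
from h import *
plan()
s=bot.get_state()
d=imaging.get_image("wrist");crop(d["image"],170,230,370,384,4,"pics/w24.png")
np.savez("w24.npz",p=s["position"],o=s["orientation"])
d=imaging.get_image("scene"); crop(d["image"],60,190,240,320,4.4,"pics/s24.png")
E
```

```text
time_s: 23.08
position: [0.495, -0.06, 0.1472]
orientation: [-0.706, 0.031, -0.03, 0.707]
force: [0.3, -1.2, -0.3]
grip_width: 0.0855
time_s: 23.58
position: [0.4917, -0.0525, 0.2476]
orientation: [0.707, -0.031, 0.031, -0.706]
force: [-1.2, -0.4, 0.2]
grip_width: 0.0852
t 23.58 pos [ 0.4917 -0.0525  0.2476] yaw -5.08 F [-1.2 -0.4  0.2] w 0.0852
 tilt [ 0.    -0.001 -1.   ] q [ 0.89  0.34 -1.    1.92  0.33  1.05 -0.33]
```

View pics/w24.png

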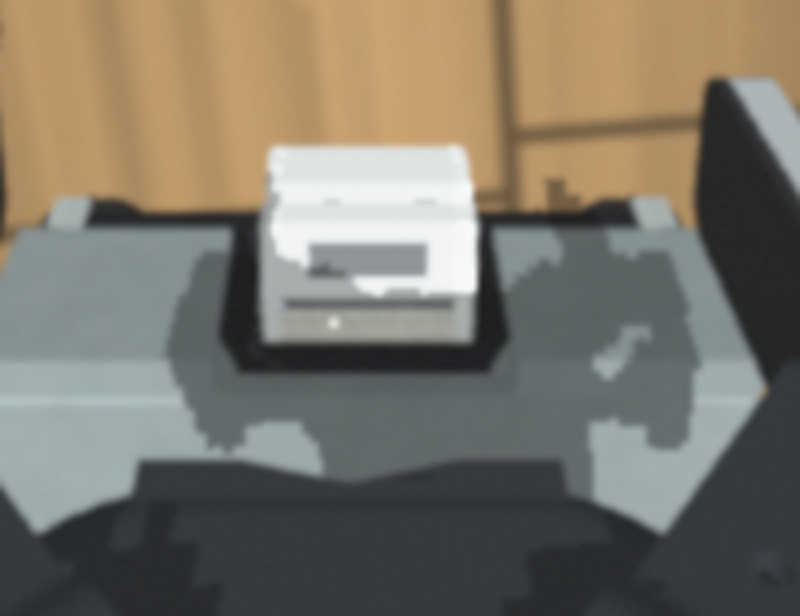

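View pics/s24.png

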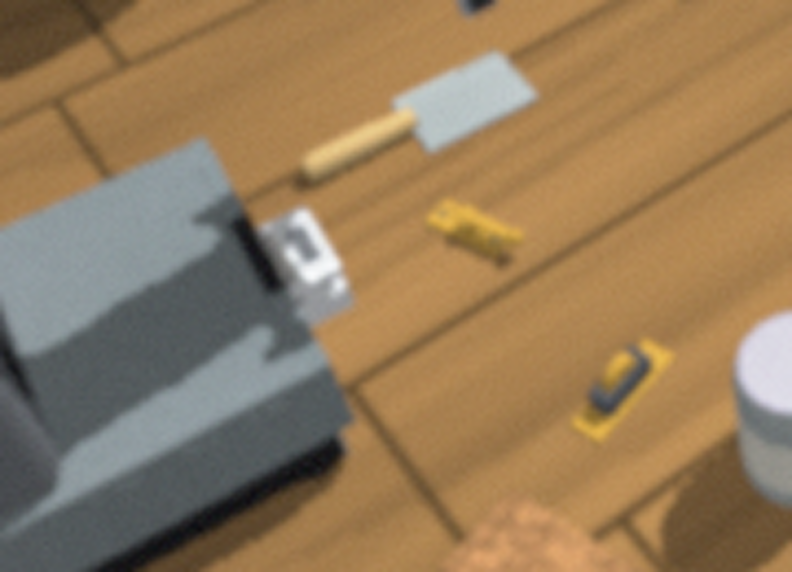

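```bash
python3 - <<'E'
from h import *
np.set_printoptions(precision=4,suppress=True)
a=np.load("w24.npz");s=dict(position=a["p"],orientation=a["o"]);d=imaging.get_image("wrist")
g=lambda u,v,z:pix2w(d,170+u/4,230+v/4,z,s)[:2]
for n,A,B in[("thin",g(268,222,.085),g(477,219,.085)),("thick",g(270,182,.065),g(469,178,.065)),("thickbot",g(270,149,.045),g(466,146,.045)),("lip .085",g(262,346,.085),g(475,344,.085)),("lip .089",g(262,346,.089),g(475,344,.089)),("lip .094",g(262,346,.094),g(475,344,.094))]: print(n,A,B,(A+B)/2,np.linalg.norm(A-B))
crop(d["image"],225,260,300,320,10,"pics/w25.png")
E
```

```text
thin [ 0.4586 -0.1722] [ 0.5166 -0.1763] [ 0.4876 -0.1742] 0.05818124590224121
thick [ 0.4579 -0.1724] [ 0.5163 -0.1762] [ 0.4871 -0.1743] 0.058556380436709896
thickbot [ 0.4565 -0.1737] [ 0.5172 -0.1779] [ 0.4868 -0.1758] 0.060843246046426644
lip .085 [ 0.4523 -0.2137] [ 0.5137 -0.2184] [ 0.483  -0.2161] 0.06160923231175939
lip .089 [ 0.4529 -0.2104] [ 0.5135 -0.215 ] [ 0.4832 -0.2127] 0.0607488347785388
lip .094 [ 0.4537 -0.2062] [ 0.5132 -0.2107] [ 0.4835 -0.2084] 0.05967333786201319
```

View pics/w25.png

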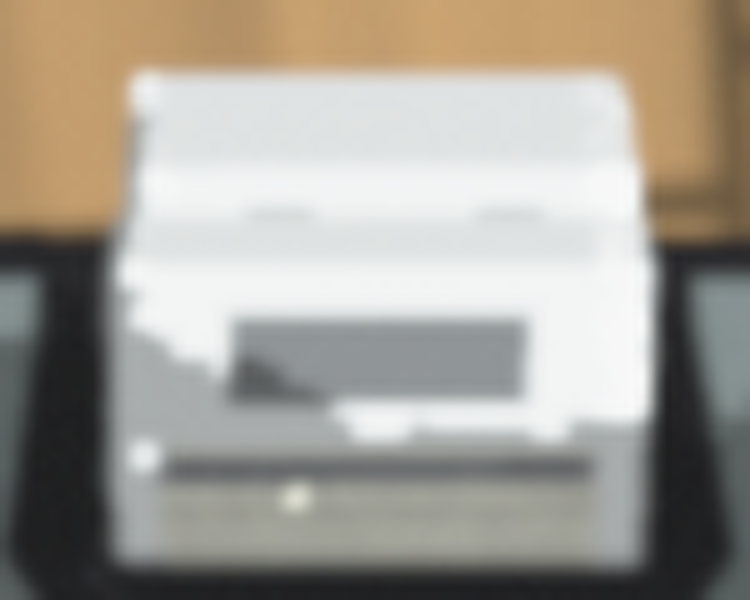

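Both plain ends measure y≈-.174, flush with each other and about 32 mm out. There is time left, so I'll give both ends one light final push with the shut fingers to be sure they are against the stop.

```bash
python3 - <<'E'
from h import *
plan((.493,-.11,.076,-5))
E
```

```text
t 23.73 pos [ 0.491  -0.052   0.2467] yaw -5.05 F [ 0.7 -0.4 -0. ] w 0.0855
 tilt [-0.002  0.001 -1.   ] q [ 0.89  0.34 -1.    1.92  0.33  1.05 -0.33]
 d [ 0.0074  0.1707 -0.0577] r [-0.03 -0.05 -0.11]
```

```bash
python3 -m handwheel '[{"dx":0.007,"dy":0.04,"dz":0,"rx":0,"ry":0,"rz":0,"hand":-1},{"dx":0.007,"dy":0.08,"dz":0,"rx":0,"ry":0,"rz":0,"hand":-1},{"dx":0.007,"dy":0.12,"dz":-0.02,"rx":0,"ry":0,"rz":0,"hand":-1},{"dx":0.007,"dy":0.15,"dz":-0.04,"rx":0,"ry":0,"rz":0,"hand":-1},{"dx":0.007,"dy":0.171,"dz":-0.058,"rx":0,"ry":0,"rz":0,"hand":-1},{"dx":0.007,"dy":0.171,"dz":-0.058,"rx":0,"ry":0,"rz":0,"hand":-1},{"dx":0.007,"dy":0.171,"dz":-0.058,"rx":0,"ry":0,"rz":0,"hand":-1}]'
python3 -m handwheel '[{"dx":0,"dy":0,"dz":-0.01,"rx":0,"ry":0,"rz":0,"hand":-1},{"dx":0,"dy":0,"dz":-0.02,"rx":0,"ry":0,"rz":0,"hand":-1},{"dx":0,"dy":0,"dz":-0.03,"rx":0,"ry":0,"rz":0,"hand":-1},{"dx":0,"dy":0,"dz":-0.04,"rx":0,"ry":0,"rz":0,"hand":-1},{"dx":0,"dy":0,"dz":-0.048,"rx":0,"ry":0,"rz":0,"hand":-1},{"dx":0,"dy":0,"dz":-0.048,"rx":0,"ry":0,"rz":0,"hand":-1}]'
```

```text
time_s: 24.32
position: [0.4919, -0.1103, 0.0748]
orientation: [-0.706, 0.033, -0.03, 0.707]
force: [0.1, 0.9, 0.4]
grip_width: 0.0005
time_s: 24.82
position: [0.4893, -0.161, 0.0773]
orientation: [0.707, -0.032, 0.032, -0.706]
force: [-1.2, -0.0, -0.7]
grip_width: 0.0005
```

```bash
python3 -m handwheel '[{"dx":0,"dy":0,"dz":-0.003,"rx":0,"ry":0,"rz":0,"hand":-1},{"dx":0,"dy":0,"dz":-0.006,"rx":0,"ry":0,"rz":0,"hand":-1},{"dx":0,"dy":0,"dz":-0.006,"rx":0,"ry":0,"rz":0,"hand":-1}]'
python3 -m handwheel '[{"dx":0,"dy":0,"dz":-0.003,"rx":0,"ry":0,"rz":0,"hand":-1},{"dx":0,"dy":0,"dz":-0.005,"rx":0,"ry":0,"rz":0,"hand":-1},{"dx":0,"dy":0,"dz":-0.005,"rx":0,"ry":0,"rz":0,"hand":-1}]'
```

```text
time_s: 25.07
position: [0.489, -0.164, 0.0771]
orientation: [-0.706, 0.031, -0.031, 0.707]
force: [0.2, 1.0, -0.7]
grip_width: -0.0001
time_s: 25.32
position: [0.4891, -0.1644, 0.0771]
orientation: [-0.705, 0.029, -0.03, 0.708]
force: [-0.6, 8.7, 2.3]
grip_width: -0.0001
```

```bash
python3 -m handwheel '[{"dx":0,"dy":0,"dz":-0.006,"rx":0,"ry":0,"rz":0,"hand":-1},{"dx":0,"dy":0,"dz":-0.006,"rx":0,"ry":0,"rz":0,"hand":-1},{"dx":0,"dy":0,"dz":-0.006,"rx":0,"ry":0,"rz":0,"hand":-1}]'
```

```text
time_s: 25.57
position: [0.4894, -0.1646, 0.0771]
orientation: [-0.702, 0.027, -0.029, 0.711]
force: [1.4, 22.2, 3.0]
grip_width: -0.0001
```

It is firm at 22 N with no movement. Backing away and taking the final check.

```bash
python3 -m handwheel '[{"dx":0,"dy":0,"dz":0.02,"rx":0,"ry":0,"rz":0,"hand":-1},{"dx":0,"dy":0,"dz":0.05,"rx":0,"ry":0,"rz":0,"hand":-1},{"dx":0,"dy":-0.02,"dz":0.09,"rx":0,"ry":0,"rz":0,"hand":-1},{"dx":0,"dy":-0.06,"dz":0.12,"rx":0,"ry":0,"rz":0,"hand":-1},{"dx":0,"dy":-0.1,"dz":0.13,"rx":0,"ry":0,"rz":0,"hand":-1},{"dx":0,"dy":-0.14,"dz":0.13,"rx":0,"ry":0,"rz":0,"hand":-1},{"dx":0,"dy":-0.17,"dz":0.13,"rx":0,"ry":0,"rz":0,"hand":-1},{"dx":0,"dy":-0.17,"dz":0.13,"rx":0,"ry":0,"rz":0,"hand":-1}]'
python3 -m handwheel '[{"dx":0,"dy":0,"dz":0,"rx":0,"ry":0,"rz":0,"hand":1},{"dx":0,"dy":0,"dz":0,"rx":0,"ry":0,"rz":0,"hand":1},{"dx":0,"dy":0,"dz":0,"rx":0,"ry":0,"rz":0,"hand":1},{"dx":0,"dy":0,"dz":0,"rx":0,"ry":0,"rz":0,"hand":1}]'
python3 - <<'E'
from h import *
plan()
d=imaging.get_image("wrist");crop(d["image"],170,230,370,384,4,"pics/w26.png")
d=imaging.get_image("scene"); crop(d["image"],0,0,512,384,1.5,"pics/s26.png")
E
```

```text
time_s: 26.23
position: [0.5036, -0.0434, 0.254]
orientation: [0.707, -0.026, 0.034, -0.706]
force: [1.2, -0.4, -0.7]
grip_width: 0.0002
time_s: 26.57
position: [0.4982, -0.0456, 0.2455]
orientation: [-0.706, 0.032, -0.03, 0.707]
force: [0.1, 0.0, -0.3]
grip_width: 0.0479
t 26.57 pos [ 0.4982 -0.0456  0.2455] yaw -5.04 F [ 0.1  0.  -0.3] w 0.0479
 tilt [-0.003  0.001 -1.   ] q [ 0.87  0.36 -1.    1.91  0.34  1.06 -0.36]
```

View pics/w26.png

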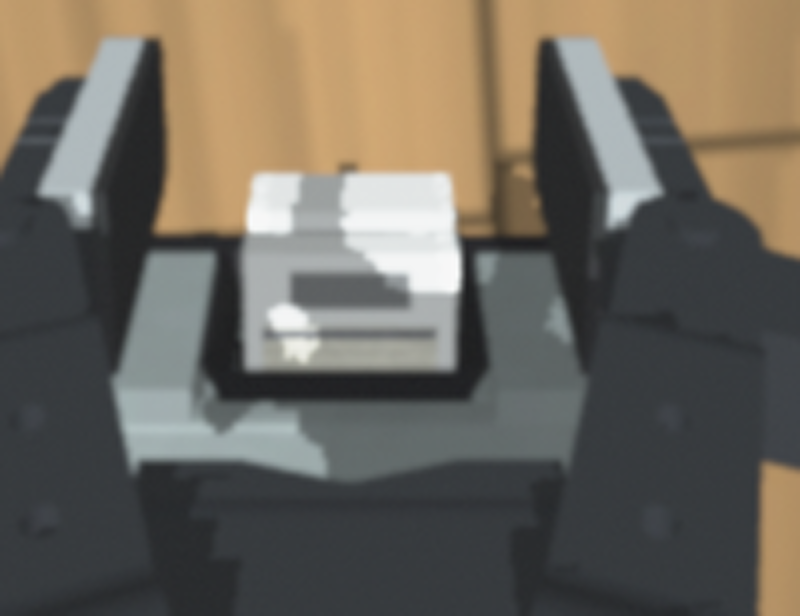

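View pics/s26.png

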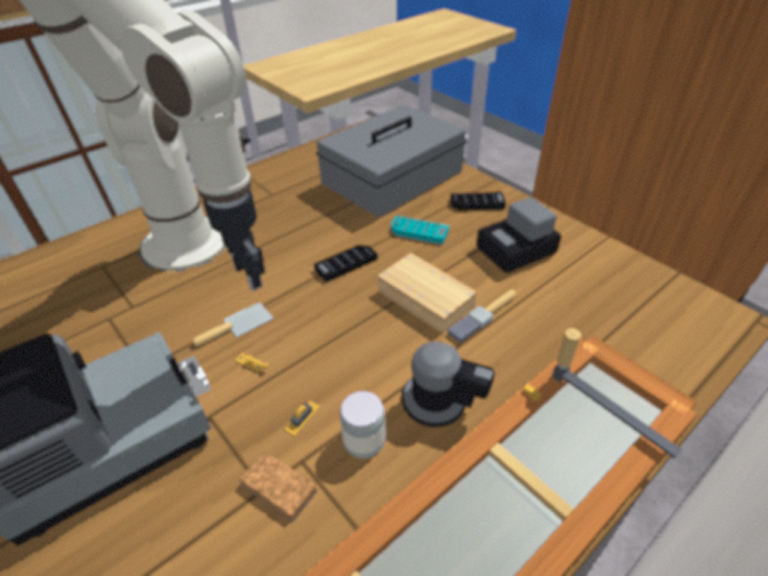

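The wrist picture shows both filters stacked and flush in the mouth at (240–460, 175–370). The scene shows the rack empty and the other things undisturbed, and the robot is touching nothing. Handing in.

```bash
python3 -c "
from station import bot
print(bot.finish_job(), bot.get_state()['time_s'])"
```

```text
the job is handed in; nothing more can be done
the job is handed in; nothing more can be done
```

Both filters are in the extractor, cut corner first: the thick one in the tall lower slot and the thin one in the narrow slot above it. I handed the job in after about 27 s of the 72 s; it gives no verdict.

- **Thick filter:** I pulled it out of the rack by its cut end, laid it on the bench, gripped it again by the plain end and slid it in. It stopped at the predicted depth with about 14 N.
- **Thin filter:** I pulled it out by its plain end with the tool turned half round, turned it back and slid it in. It stopped at the predicted depth with about 11 N.
- **Last checks:** Before the final push, both plain ends measured y ≈ -0.174 m, flush with each other and about 32 mm out of the face. A push with the shut fingers on both ends held firm at 22 N with almost no movement. The final pictures show the rack empty, the other things where they were, and the gripper clear of everything.
- **What disagreed:** The top and wrist cameras differed by about 5 mm in x, and I used the wrist camera. The thin filter drooped about 1.3° in the grip, which I corrected before entry. It rubbed the slot's side with about 5 N on the way in.

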